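# Load the vial reader and hold its spring shuttle at the sensor

### The arm

A 6-joint arm with a two-finger parallel gripper is mounted at the origin on a cart in front of the work surface, level with it; the furniture and walls round the work are solid. World frame = base frame: x ahead of the robot, y to its left, z up, the work surface at z = 0. Lengths are in m, angles in rad, forces in N, time in s.
With the tool pointing down it reaches from about 0.35 to 0.925 m from the base axis. Payload 6.4 kg.
Tool frame: the origin (TCP) lies on the mounting face of the last link; the fingertips stand 173 mm ahead of it and the grasp point (between the pads) lies 155 mm ahead of it; z points along the fingers, y is the direction in which the jaws open and shut (so a half turn about z gives the same grasp; the last joint's range is limited). The gripper opens to 85 mm and grips with 20 to 120 N. Pads are 22 mm wide; open, the fingers measure 114 mm over their backs; the gripper's body (76 mm by 85 mm) begins 54 mm behind the grasp point. The pads swing forward as they close: fully open they stand 13 mm farther back than shut.
Start: joints at [1.045, 0.245, 1.558, -0, 1.339, -0.174], TCP at [0.224, 0.61, 0.405] pointing down, gripper open.
Joint ranges: [-3.13, 3.13], [-1.02, 2.26], [0.13, 2.54], [-0.95, 4.09], [0.21, 2.88], [-2.74, 2.74]. Speed limits (rad/s): [2.57, 2.57, 3.14, 3.14, 3.14, 3.14].

### API

Orientations are given as a rotation vector (axis times angle).
In Python, from station import * gives the robot as it stands.
- The arm moves only by the tool step_arm, never from a script. Its argument "rows" is a list of rows, each an object with "xyz": the shift along the tool's x, y, z in m, a list of three; "delta_rot": the turn, a rotation vector about the tool's x, y, z in rad, a list of three; "claw": the opening, from 0 (shut) to 1 (fully open). A call has 1 to 12 rows; each row is the pose to reach, as a shift and turn from the pose commanded when the call began, along the tool's axes at that moment; what a row does not reach only later rows make up. A row lasts 1/10 s, in which the tool goes at most 50 mm and 8.59 degrees, less where a joint would pass 70% of its speed; a pose out of reach is approached as far as the arm can. A call with a gripper value outside its range is refused whole. The fingers move at their own pace and stop on an object; "newtons" is the grip in N (left out, the last holds). Time passes only in rows, so rows that repeat a pose let the fingers close. It gives the time, the measured TCP pose, the force and the opening at its end, in the units of the state.
- state(): the state, without advancing time (a new reading comes with each control period).
- camera(name): name is "scene" or "side" or "wrist"; returns a dict with "pixels" (420x560x3 uint8, blue, green, red), "camera_matrix" (3x3 intrinsics, pixels), "rvec" (rotation vector, rad) and "tvec" (3), from world to camera coordinates, as OpenCV has them. Camera axes: x right, y down, z forward; pixel columns grow to the right and rows downward; lengths in m; the calibration is good to about 2 mm. A picture is of the moment at which its call begins. There is no depth.
- sign_off(): hands the job in, once; it reports no verdict.
The state is a dict: "t": time; "joint_pos": joint angles; "joint_vel": joint speeds; "tau": joint torques, N m; "ee_pos": TCP position; "orientation": TCP orientation; "ft_force": force on the tool from outside, world axes, zero at the start; "ft_torque": the same for the moment, N m; "width": opening from 0.0 (shut) to 1.0 (fully open).
Only numpy, scipy, OpenCV 4.12 (cv2) and the standard library are available. Lean on these libraries where they do the work, as an engineer would, in place of code of your own. Each camera call takes 0.05 s, during which the arm holds its last target.

### The job

Stand the one amber vial that fits snugly in the round well of the spring-return shuttle, and let go of it there. Then take the black handle, pull the shuttle out until its yellow pointer is in line with the red sensor clip, and keep it there: the job finishes while you are still holding the handle against the spring. Leave the other two vials, the timer, the green tape and the sensor clip where they are.

Things in the scene. Friction and masses are not known exactly. Their poses are not given: they have to be found in the camera images.
- reader: Vial reader, fixed to the worktop: grey base plate 290 x 120 x 12 mm, two guide rails, white spring housing (62 mm tall) at the back. Origin on the worktop; the plate spans x -150 to +140, y +-60 mm; +x points to the housing, z up. The shuttle slides out along -x, 0 to 85 mm from home; the spring pulls it home with 3 N at home and about 8 N at 70 mm; it flies home if let go.
- shuttle: The spring-return shuttle: a flat-topped grey block (62 x 64 mm, top 46 mm above the worktop) with a round well, a handle and a pointer. Origin: centre of the well's floor, 24 mm above the worktop; axes parallel to the reader's. The well is 28 mm wide and 22 mm deep, with a 2 mm chamfered mouth; a seated vial stands on its floor, its underside at this origin.
- handle_grip (a point): Grip point on the shuttle's black upright handle plate: 14 mm thick along the reader's x, 50 mm wide along y, from 14 to 62 mm above the worktop, 100 mm in front of the well, joined to the block by two rods (tops 26 mm above the worktop). The point is on its centre plane, 12 mm below its top edge. Pinch from above across the 14 mm.
- pointer (a point): Tip of the small yellow pointer that sticks out of the right (-y) side of the shuttle block, 34 mm above the worktop; moves with the shuttle, axes parallel to the reader's.
- clip_mark (a point): Fin tip of the red sensor clip (18 x 10 x 22 mm, with a 3 mm thin fin on top) on the right (-y) edge of the reader; axes parallel to the reader's. The pointer is in line when it has the same x as this in the reader's frame. The clip stands 45 to 75 mm before the pointer's home place.
- vial_fit: The middle-sized (right) amber glass vial, 26 mm in diameter, 62 mm tall with a black screw cap (24 mm in diameter, the top 16 mm), white label band; about 50 g, closed, stands upright loose on the worktop. Origin: centre of its underside, z up.
- vial_small: The smallest (wrong, sits loose in the well) amber glass vial, 20 mm in diameter, 62 mm tall with a black screw cap (18 mm in diameter, the top 16 mm), white label band; about 50 g, closed, stands upright loose on the worktop. Origin: centre of its underside, z up.
- vial_large: The largest (wrong, does not enter the well) amber glass vial, 34 mm in diameter, 62 mm tall with a black screw cap (32 mm in diameter, the top 16 mm), white label band; about 50 g, closed, stands upright loose on the worktop. Origin: centre of its underside, z up.
- timer: White lab timer, 62 x 68 x 18 mm, lying loose to the left of the reader; leave alone. Origin: centre of its underside.
- green_tape: Roll of green tape lying flat, 73 mm in diameter, 19 mm high, loose; leave alone. Origin: centre of its underside.
Not all that is in view belongs to the job. What is shaped like the vial_fit but blue is not meant.

How it is judged:
By the outcome, as a careful person would: the job done as asked, in the order asked, and still so for the second after the job is handed in, while the arm keeps its last pose, push and grip.
It also fails if it takes over 51 s, if anything falls off the work surface, if the arm or the gripper's body presses on something with over 40 N, if the wrist force passes 120 N, or if a joint passes its speed limit or range.

## Working session

There is one attempt and no reset: what is moved stays moved. The work goes in short steps, Python scripts to look and compute and a tool call to move; the robot and the scene stay as the last step left them, time stands still between calls to the robot, and variables do not carry over. Pictures are saved under pics/ and viewed, and the job is handed in when it is done.

Besides the shell and the picture viewer there is one more tool, called after "Emit:" by a JSON object that holds its "name" and its "arguments". step_arm: Moves the arm, as the interface text tells. Its arguments: {"type":"object","properties":{"rows":{"type":"array","items":{"type":"object","properties":{"xyz":{"type":"array","items":{"type":"number"}},"delta_rot":{"type":"array","items":{"type":"number"}},"claw":{"type":"number"}}}},"newtons":{"type":"number"}},"required":["rows"]}

```bash
mkdir -p pics; ls
cat > h.py <<'E'
from station import *
import cv2, numpy as np
def snap(n,f):
    c=camera(n); cv2.imwrite('pics/'+f+'.png',c['pixels']); np.savez('pics/'+f+'.npz',**c); return c
def load(f): return dict(np.load('pics/'+f+'.npz'))
def ray(c,u,v):
    p=cv2.undistortPoints(np.array([[[u,v]]],float),c['camera_matrix'],None)[0,0]
    R=cv2.Rodrigues(c['rvec'])[0]; o=-R.T@c['tvec'].reshape(3); d=R.T@np.array([p[0],p[1],1]); return o,d/np.linalg.norm(d)
def onz(c,u,v,z):
    o,d=ray(c,u,v); return o+d*(z-o[2])/d[2]
def tri(*a):
    A=np.zeros((3,3));b=np.zeros(3)
    for c,u,v in a:
        o,d=ray(c,u,v);P=np.eye(3)-np.outer(d,d);A+=P;b+=P@o
    X=np.linalg.solve(A,b)
    r=[np.linalg.norm((np.eye(3)-np.outer(d,d))@(X-o)) for o,d in [ray(*q) for q in a]]
    return X,r
def proj(c,X): return cv2.projectPoints(np.array(X,float).reshape(-1,1,3),c['rvec'],c['tvec'],c['camera_matrix'],None)[0].reshape(-1,2)
E
python3 - <<'E'
from h import *
np.set_printoptions(precision=4,suppress=True)
for n in ['scene','side','wrist']:
    c=snap(n,n+'0'); o,d=ray(c,280,210); print(n,o,d,c['camera_matrix'][0])
print(state())
E
```

```text
pics
scene [-0.0248 -0.6619  0.5558] [ 0.5987  0.6286 -0.4964] [425.6553   0.     282.3356]
side [ 0.2069 -0.9721  0.9681] [ 0.2537  0.7064 -0.6608] [475.403    0.     282.0693]
wrist [0.1474 0.6385 0.3717] [ 0.3045 -0.1086 -0.9463] [373.4796   0.     277.7874]
{'t': 0.15, 'joint_pos': array([ 1.0449,  0.2457,  1.5588,  0.    ,  1.3387, -0.1741]), 'joint_vel': array([-0.0017, -0.0012, -0.0051, -0.0032,  0.0007, -0.0008]), 'tau': array([  0.0007, -42.999 , -32.6549,  -0.0001,   0.0036,  -0.    ]), 'ee_pos': array([0.2239, 0.61  , 0.4038]), 'orientation': array([-0.5497, -3.0926,  0.0022]), 'ft_force': array([-0.2399, -0.1804, -0.8162]), 'ft_torque': array([-0.0242,  0.0004, -0.0068]), 'width': 0.9983730020415875}
```

View pics/scene0.png

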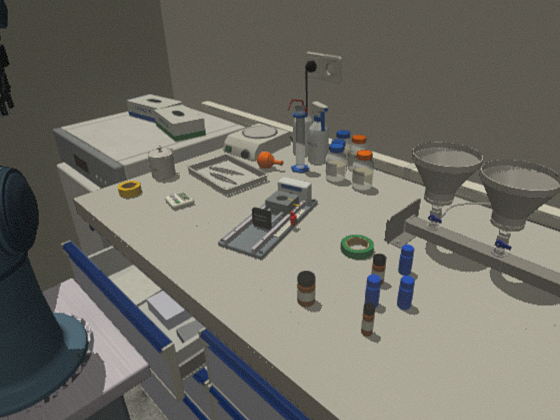

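View pics/side0.png

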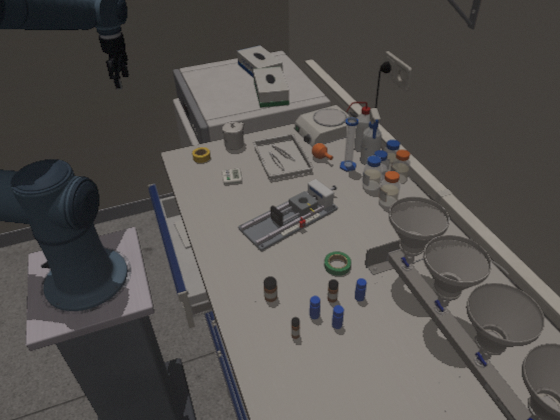

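View pics/wrist0.png

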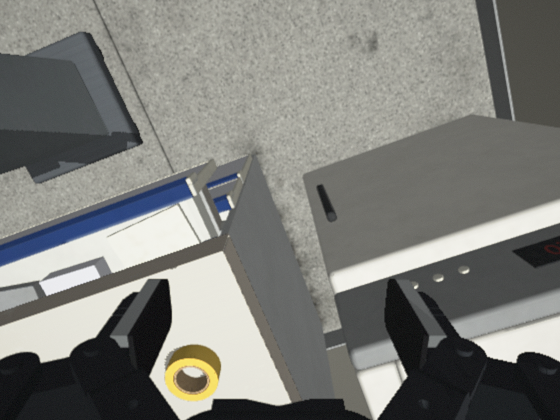

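The scene view shows three amber vials with black caps at (306,289), (379,269) and (368,320). There are three blue ones at (372,291), (406,260) and (405,293). The reader is near (270,215), with the red clip at (293,217). Next I'll enlarge these areas and estimate the diameters.

Run:
```python
from h import *
np.set_printoptions(precision=4,suppress=True)
a=load('scene0')['pixels'];b=load('side0')['pixels']
A=cv2.resize(a[235:345,280:430],None,fx=5,fy=5,interpolation=cv2.INTER_CUBIC)
B=cv2.resize(b[265:345,250:380],None,fx=5,fy=5,interpolation=cv2.INTER_CUBIC)
cv2.imwrite('pics/cv1.png',A);cv2.imwrite('pics/cv2.png',B)
cv2.imwrite('pics/cr1.png',cv2.resize(a[170:260,210:330],None,fx=6,fy=6,interpolation=cv2.INTER_CUBIC))
cv2.imwrite('pics/cr2.png',cv2.resize(b[175:250,230:350],None,fx=6,fy=6,interpolation=cv2.INTER_CUBIC))
```

```text
(no output)
```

View pics/cv1.png

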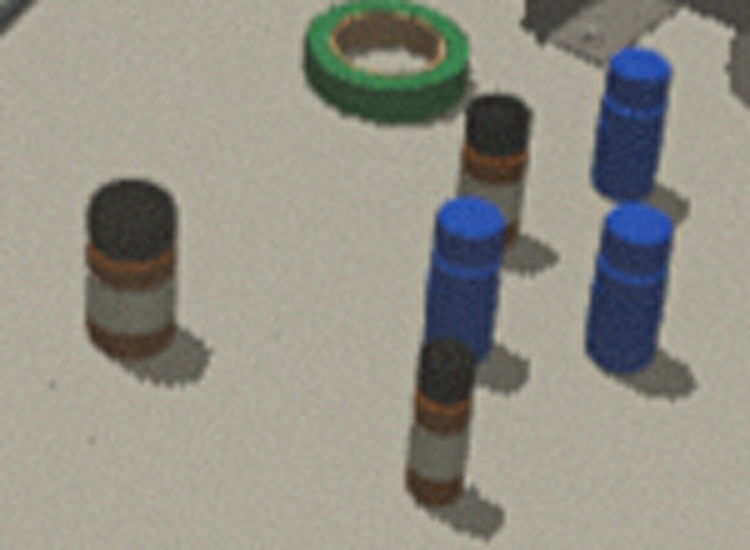

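View pics/cv2.png

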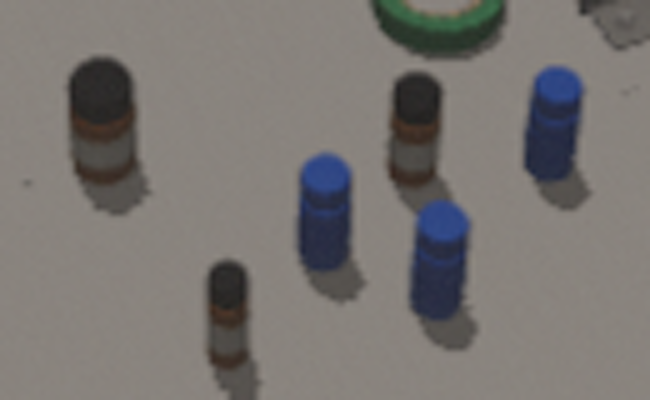

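View pics/cr1.png

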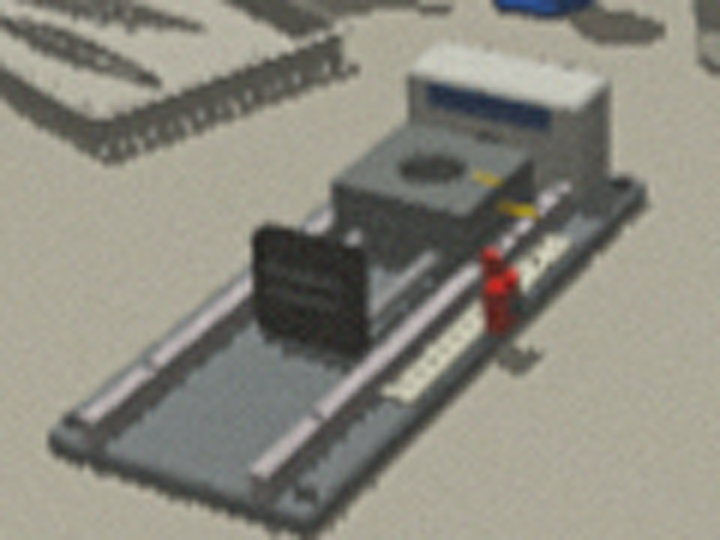

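View pics/cr2.png

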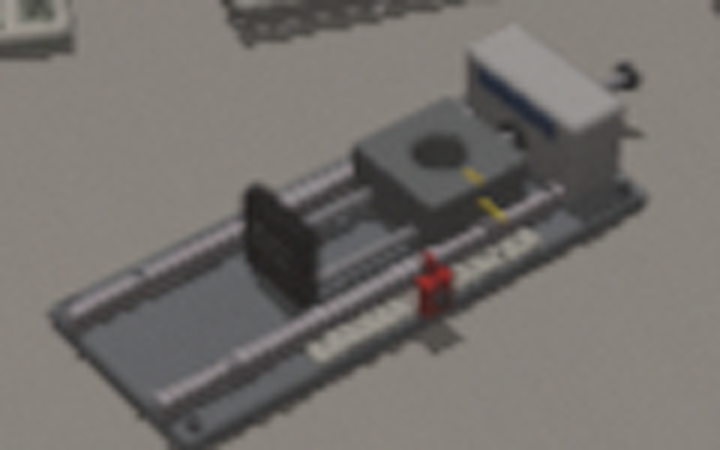

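The large vial is at scene (306,289), the small one at (368,320), and the middle one at (379,269) (side view about (333,291)). The middle one is amber with cap width between the other two, so it is vial_fit. The blue ones are excluded. Now I'll triangulate.

Run:
```python
from h import *
np.set_printoptions(precision=4,suppress=True)
S=load('scene0');D=load('side0')
f=lambda p,k,o:((p[0]+.5)/k-.5+o[0],(p[1]+.5)/k-.5+o[1])
P={}
for n,a,b in [('captop',(500,111),(418,88)),('large',(133,205),(102,82)),('small',(448,355),(229,275))]:
    P[n]=tri((S,*f(a,5,(280,235))),(D,*f(b,5,(250,265))));print(n,*P[n])
for n,a,b in [('well',(433,169),(440,152)),('cL',(55,440),(58,310)),('cF',(315,530),(185,440)),('cR',(645,195),(645,200)),('ptr',(537,212),(503,218)),('fin',(490,250),(430,257)),('h1',(258,225),(252,183)),('h2',(368,245),(316,238))]:
    A=f(a,6,(210,170));B=f(b,6,(230,175))
    P[n]=tri((S,*A),(D,*B));print(n,*P[n])
    if n[0]=='c': print(onz(S,*A,.012),onz(D,*B,.012))
a=(P['cR'][0]-P['cF'][0]);print('yaw',np.degrees(np.arctan2(a[1],a[0])),np.linalg.norm(a))
w=P['well'][0];h=(P['h1'][0]+P['h2'][0])/2;print(np.degrees(np.arctan2(*(w-h)[1::-1])),np.linalg.norm((w-h)[:2]))
```

```text
captop [ 0.5809 -0.304   0.0595] [np.float64(0.0021313851570581113), np.float64(0.0021313851570581794)]
large [ 0.4386 -0.2404  0.0582] [np.float64(0.0012664417486967674), np.float64(0.0012664417486967477)]
small [ 0.4533 -0.3705  0.0587] [np.float64(0.0017045044510486391), np.float64(0.001704504451048684)]
well [0.6425 0.0325 0.0423] [np.float64(0.0014318628063952578), np.float64(0.0014318628063952677)]
cL [ 0.4407  0.0387 -0.001 ] [np.float64(0.0017856806806913982), np.float64(0.0017856806806913449)]
[0.4293 0.0196 0.012 ] [0.4374 0.0276 0.012 ]
cF [ 0.4681 -0.0793  0.0047] [np.float64(0.0050714373241954065), np.float64(0.005071437324195504)]
[ 0.4593 -0.0941  0.012 ] [ 0.4663 -0.0792  0.012 ]
cR [0.7438 0.0007 0.0019] [np.float64(0.002026868628637943), np.float64(0.002026868628638137)]
[ 0.7283 -0.0144  0.012 ] [ 0.7386 -0.0067  0.012 ]
ptr [ 0.6551 -0.0171  0.0349] [np.float64(0.0010584401642730447), np.float64(0.0010584401642730872)]
fin [ 0.607  -0.0376  0.0439] [np.float64(7.0890698455695e-05), np.float64(7.089069845585386e-05)]
h1 [0.5413 0.0289 0.0576] [np.float64(0.0014672756597632103), np.float64(0.0014672756597631565)]
h2 [ 0.5539 -0.0236  0.0626] [np.float64(5.7428547051232635e-05), np.float64(5.742854705139826e-05)]
yaw 16.166767753955405 0.2870826662508917
17.477607742842437 0.09954393048447303
```

Run:
```python
from h import *
np.set_printoptions(precision=4,suppress=True)
S=load('scene0');D=load('side0')
f=lambda p,k,o:((p[0]+.5)/k-.5+o[0],(p[1]+.5)/k-.5+o[1])
for n,a,b in [('b1',(471,217),(326,172)),('b2',(639,65),(556,82)),('b3',(639,222),(443,218))]:
    X,r=tri((S,*f(a,5,(280,235))),(D,*f(b,5,(250,265))));d=X-[.581,-.304,.06];print(n,X,np.linalg.norm(d[:2]),np.degrees(np.arctan2(d[1],d[0])))
from scipy.spatial.transform import Rotation as Ro
s=state();R=Ro.from_rotvec(s['orientation']).as_matrix()
print(R); print(R.T@(np.array([.58,-.30,.33])-s['ee_pos']))
```

```text
b1 [ 0.5179 -0.3345  0.0601] 0.07004544644072945 -154.22055647148017
b2 [ 0.6449 -0.3267  0.0605] 0.06780414340959137 -19.520373682582864
b3 [ 0.5573 -0.3798  0.0607] 0.07937248841066986 -107.37435551150075
[[-0.9388  0.3446 -0.0008]
 [ 0.3446  0.9387 -0.0013]
 [ 0.0003 -0.0015 -1.    ]]
[-0.6479 -0.7315  0.0747]
```

Emit:
{"name": "step_arm", "arguments": {"rows": [{"xyz": [-0.648,-0.732,0.02],"delta_rot": [0,0,2.505],"claw": 1},{"xyz": [-0.648,-0.732,0.02],"delta_rot": [0,0,2.505]},{"xyz": [-0.648,-0.732,0.02],"delta_rot": [0,0,2.505]},{"xyz": [-0.648,-0.732,0.02],"delta_rot": [0,0,2.505]},{"xyz": [-0.648,-0.732,0.02],"delta_rot": [0,0,2.505]},{"xyz": [-0.648,-0.732,0.02],"delta_rot": [0,0,2.505]},{"xyz": [-0.648,-0.732,0.02],"delta_rot": [0,0,2.505]},{"xyz": [-0.648,-0.732,0.02],"delta_rot": [0,0,2.505]},{"xyz": [-0.648,-0.732,0.02],"delta_rot": [0,0,2.505]},{"xyz": [-0.648,-0.732,0.02],"delta_rot": [0,0,2.505]},{"xyz": [-0.648,-0.732,0.02],"delta_rot": [0,0,2.505]},{"xyz": [-0.648,-0.732,0.02],"delta_rot": [0,0,2.505]}]}}

```text
schema error: expected keys xyz, delta_rot, claw
```

```bash
cat > go.py <<'E'
import sys
from h import *
from scipy.spatial.transform import Rotation as Ro
np.set_printoptions(precision=4,suppress=True)
def goto(p,jaw):
    s=state();R=Ro.from_rotvec(s['orientation'])
    j=np.radians(jaw);y=np.array([np.cos(j),np.sin(j),0]);z=np.array([0,0,-1.]);x=np.cross(y,z)
    T=Ro.from_matrix(np.c_[x,y,z])
    print('t',s['t'],'at',s['ee_pos'],'jaw',np.degrees(np.arctan2(*R.as_matrix()[1::-1,1])),'F',s['ft_force'],'w',s['width'],'j',s['joint_pos'])
    print('xyz',R.as_matrix().T@(np.array(p)-s['ee_pos']),'rot',(R.inv()*T).as_rotvec())
if __name__=='__main__': goto([float(v) for v in sys.argv[1:4]],float(sys.argv[4]))
E
python3 go.py .581 -.303 .33 -73.5
```

```text
t 0.15 at [0.2239 0.61   0.4038] jaw 69.84277111539832 F [-0.2399 -0.1804 -0.8162] w 0.9983730020415875 j [ 1.0449  0.2457  1.5588  0.      1.3387 -0.1741]
xyz [-0.6499 -0.7339  0.0747] rot [-0.001   0.0018  2.5018]
```

Emit:
{"name": "step_arm", "arguments": {"rows": [{"xyz": [-0.65,-0.733,0.02],"delta_rot": [0,0,2.502],"claw": 1},{"xyz": [-0.65,-0.733,0.02],"delta_rot": [0,0,2.502],"claw": 1},{"xyz": [-0.65,-0.733,0.02],"delta_rot": [0,0,2.502],"claw": 1},{"xyz": [-0.65,-0.733,0.02],"delta_rot": [0,0,2.502],"claw": 1},{"xyz": [-0.65,-0.733,0.02],"delta_rot": [0,0,2.502],"claw": 1},{"xyz": [-0.65,-0.733,0.02],"delta_rot": [0,0,2.502],"claw": 1},{"xyz": [-0.65,-0.733,0.02],"delta_rot": [0,0,2.502],"claw": 1},{"xyz": [-0.65,-0.733,0.02],"delta_rot": [0,0,2.502],"claw": 1},{"xyz": [-0.65,-0.733,0.02],"delta_rot": [0,0,2.502],"claw": 1},{"xyz": [-0.65,-0.733,0.02],"delta_rot": [0,0,2.502],"claw": 1},{"xyz": [-0.65,-0.733,0.02],"delta_rot": [0,0,2.502],"claw": 1},{"xyz": [-0.65,-0.733,0.02],"delta_rot": [0,0,2.502],"claw": 1}]}}

```text
t: 1.35
ee_pos: [0.443, 0.0497, 0.3925]
orientation: [2.769, 1.483, 0.001]
ft_force: [0.9, -0.0, 0.4]
width: 0.997
```

```bash
python3 go.py .58 -.02 .33 -73.5;python3 go.py .581 -.303 .33 -73.5; python3 -c "
from h import *
snap('wrist','w1')"
```

```text
t 1.35 at [0.443  0.0497 0.3925] jaw -33.658601229579965 F [ 0.94   -0.0328  0.4359] w 0.9973298443157647 j [-0.1437 -0.2466  2.072   0.0001  1.3155  0.4437]
xyz [0.0179 0.1526 0.0626] rot [ 0.0004 -0.0006  0.6954]
t 1.35 at [0.443  0.0497 0.3925] jaw -33.658601229579965 F [ 0.94   -0.0328  0.4359] w 0.9973298443157647 j [-0.1437 -0.2466  2.072   0.0001  1.3155  0.4437]
xyz [-0.2171  0.3103  0.0626] rot [ 0.0004 -0.0006  0.6954]
```

View pics/w1.png

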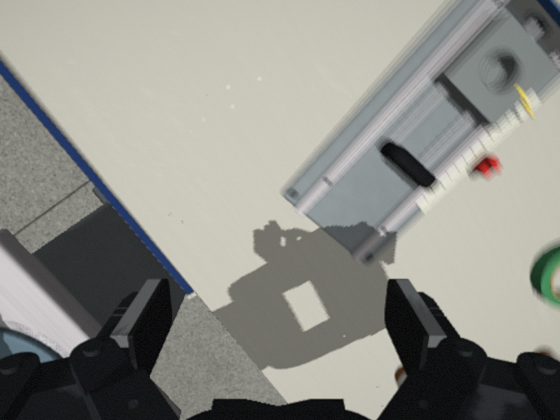

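Emit:
{"name": "step_arm", "arguments": {"rows": [{"xyz": [0.02,0.15,0.0],"delta_rot": [0,0,0.69],"claw": 1},{"xyz": [0.02,0.15,0.0],"delta_rot": [0,0,0.69],"claw": 1},{"xyz": [0.02,0.15,0.0],"delta_rot": [0,0,0.69],"claw": 1},{"xyz": [0.02,0.15,0.0],"delta_rot": [0,0,0.69],"claw": 1},{"xyz": [0.02,0.15,0.0],"delta_rot": [0,0,0.69],"claw": 1},{"xyz": [0.02,0.15,0.0],"delta_rot": [0,0,0.69],"claw": 1},{"xyz": [0.02,0.15,0.0],"delta_rot": [0,0,0.69],"claw": 1},{"xyz": [0.02,0.15,0.0],"delta_rot": [0,0,0.69],"claw": 1}]}}

```text
t: 2.2
ee_pos: [0.579, -0.0136, 0.3926]
orientation: [3.106, 0.472, 0.0]
ft_force: [0.2, 0.3, -0.1]
width: 1.001
```

```bash
python3 -c "
from h import *
snap('wrist','w2')
c=snap('wrist','w2');print(ray(c,280,210),c['camera_matrix'])"; python3 go.py .581 -.303 .33 -73.5
```

```text
(array([0.65647351, 0.01100466, 0.36063308]), array([-0.30697483, -0.10321563, -0.94610411])) [[373.47957558   0.         277.78740302]
 [  0.         373.47957558 207.07707528]
 [  0.           0.           1.        ]]
t 2.3 at [ 0.5791 -0.0137  0.3927] jaw -72.75992979221556 F [ 0.6403 -0.7067  0.4819] w 0.9985041558930069 j [-0.2192  0.0922  1.7534 -0.      1.2956  1.0507]
xyz [-0.0839  0.2769  0.0627] rot [ 0.0002 -0.0003  0.0129]
```

View pics/w2.png

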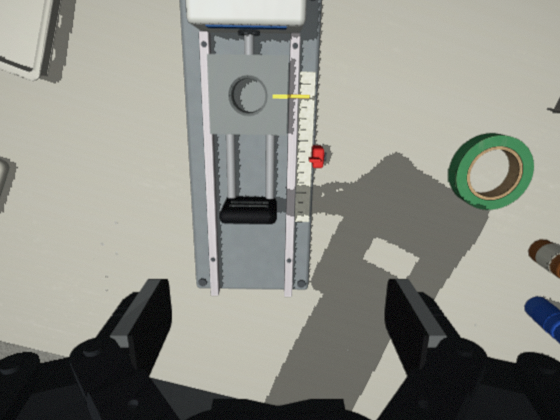

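The wrist view shows the whole reader: well at about (248,95), yellow pointer tip at (312,97), red clip at (318,156), handle at (248,210).

Run:
```python
from h import *
a=load('w2')['pixels']
cv2.imwrite('pics/w2a.png',cv2.resize(a[40:235,190:345],None,fx=5,fy=3,interpolation=cv2.INTER_CUBIC)[:, :])
cv2.imwrite('pics/w2a.png',cv2.resize(a[50:170,200:340],None,fx=5,fy=5,interpolation=cv2.INTER_CUBIC))
cv2.imwrite('pics/w2b.png',cv2.resize(a[180:300,180:320],None,fx=5,fy=5,interpolation=cv2.INTER_CUBIC))
```

```text
(no output)
```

View pics/w2a.png

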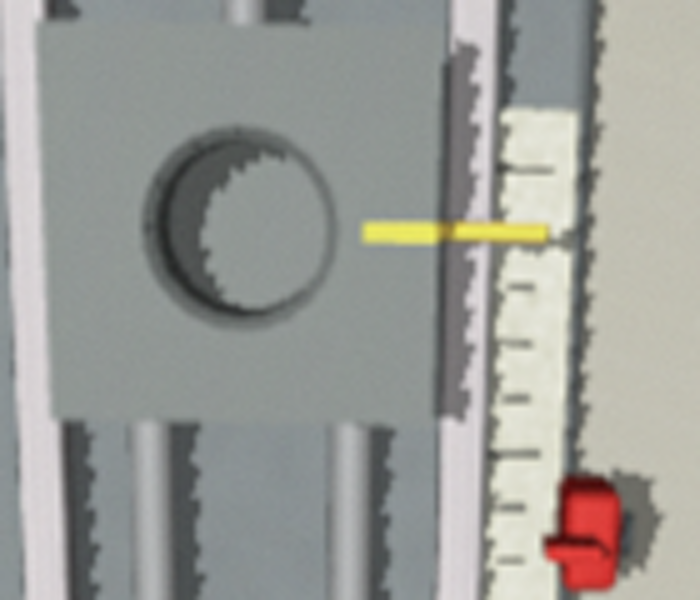

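View pics/w2b.png

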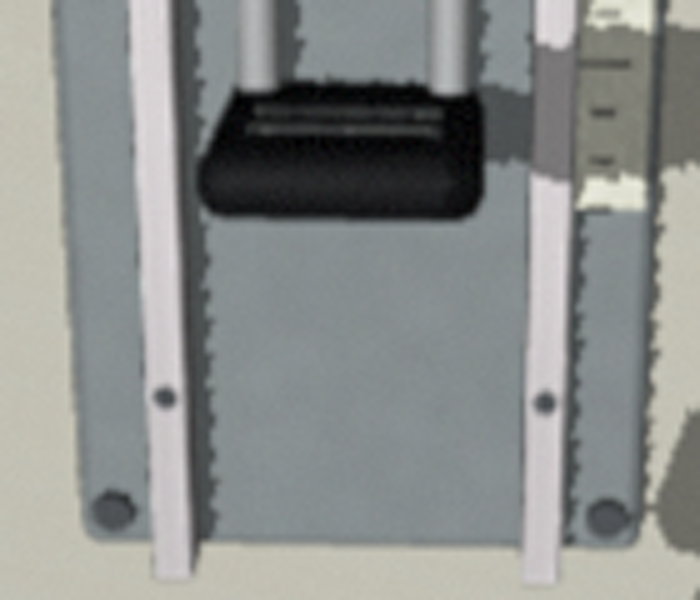

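Run:
```python
from h import *
np.set_printoptions(precision=4,suppress=True)
W=load('w2');S=load('scene0');D=load('side0')
A=lambda u,v:((u+.5)/5-.5+200,(v+.5)/5-.5+50)
B=lambda u,v:((u+.5)/5-.5+180,(v+.5)/5-.5+180)
f=lambda p,k,o:((p[0]+.5)/k-.5+o[0],(p[1]+.5)/k-.5+o[1])
T=lambda w,a,b:tri((W,*w),(S,*f(a,6,(210,170))),(D,*f(b,6,(230,175))))
well=onz(W,*A(240,227),.046);ptr=onz(W,*A(548,234),.034);
print('well',well,T(A(240,227),(433,169),(440,152)))
print('ptr',ptr,T(A(548,234),(537,212),(503,218)))
print('fin',T(A(547,547),(490,250),(430,257)))
fin=onz(W,*A(547,547),.044)
fl=onz(W,*B(85,541),.012);fr=onz(W,*B(637,545),.012);print(fl,fr,np.linalg.norm(fl-fr))
y=fl-fr;print('yaw from front edge',np.degrees(np.arctan2(y[1],y[0]))-90)
l1=onz(W,*A(38,25),.046);l2=onz(W,*A(52,418),.046);d=l1-l2;print('yaw blk left',np.degrees(np.arctan2(d[1],d[0])),np.linalg.norm(d))
r1=onz(W,*A(447,30),.046);r2=onz(W,*A(435,415),.046);d=r1-r2;print('yaw blk right',np.degrees(np.arctan2(d[1],d[0])),np.linalg.norm(l1-r1))
# screws
s1=onz(W,*B(113,510),.012);s2=onz(W,*B(607,517),.012);y=s1-s2;print('yaw screws',np.degrees(np.arctan2(y[1],y[0]))-90)
yaw=np.radians(16.5);ex=np.array([np.cos(yaw),np.sin(yaw),0]);ey=np.array([-ex[1],ex[0],0])
print('pull',(ptr-fin)@ex,'ptr-well',(ptr-well)@ex,(ptr-well)@ey)
for z in (.062,): print('handle top back edge/front edge',onz(W,*B(340,215),z),onz(W,*B(340,160),z),'pred grip',well-.1*ex)
print((fr-well)@ex,(fr-well)@ey,(fl-well)@ey)
```

```text
well [0.6403 0.031  0.046 ] (array([0.6409, 0.0308, 0.0438]), [np.float64(0.0008020070069551913), np.float64(0.0016458835810123902), np.float64(0.0014895302946311365)])
ptr [ 0.6539 -0.0179  0.034 ] (array([ 0.6543, -0.0179,  0.0357]), [np.float64(0.00039553137372927454), np.float64(0.001138949843249023), np.float64(0.0010746282695354031)])
fin (array([ 0.607 , -0.0354,  0.0426]), [np.float64(0.0026228215187145396), np.float64(0.0017008943473517252), np.float64(0.0009803785736661873)])
[0.434  0.0314 0.012 ] [ 0.4677 -0.0807  0.012 ] 0.117075151392247
yaw from front edge 16.757225170285267
yaw blk left 16.055515532242392 0.06075204235650636
yaw blk right 15.902214079807106 0.06393392855538862
yaw screws 16.313158331423097
pull 0.051119745448662 ptr-well -0.0008006480043299067 -0.050758778470696
handle top back edge/front edge [0.5405 0.0015 0.062 ] [0.5501 0.0042 0.062 ] pred grip [0.5444 0.0026 0.046 ]
-0.19717143340777082 -0.05811814558137497 0.05895582599111382
```

Emit:
{"name": "step_arm", "arguments": {"rows": [{"xyz": [-0.084,0.277,0.06],"delta_rot": [0,0,0.015],"claw": 1},{"xyz": [-0.084,0.277,0.06],"delta_rot": [0,0,0.015],"claw": 1},{"xyz": [-0.084,0.277,0.06],"delta_rot": [0,0,0.015],"claw": 1},{"xyz": [-0.084,0.277,0.06],"delta_rot": [0,0,0.015],"claw": 1},{"xyz": [-0.084,0.277,0.06],"delta_rot": [0,0,0.015],"claw": 1},{"xyz": [-0.084,0.277,0.06],"delta_rot": [0,0,0.015],"claw": 1},{"xyz": [-0.084,0.277,0.06],"delta_rot": [0,0,0.015],"claw": 1},{"xyz": [-0.084,0.277,0.06],"delta_rot": [0,0,0.015],"claw": 1},{"xyz": [-0.084,0.277,0.06],"delta_rot": [0,0,0.015],"claw": 1},{"xyz": [-0.084,0.277,0.06],"delta_rot": [0,0,0.015],"claw": 1}]}}

```text
t: 3.3
ee_pos: [0.5812, -0.302, 0.333]
orientation: [3.109, 0.449, 0.001]
ft_force: [0.3, 1.5, 0.2]
width: 1.003
```

```bash
python3 -c "
from h import *
c=snap('wrist','w3')"; python3 go.py .581 -.303 .33 -73.7
```

```text
t 3.35 at [ 0.5812 -0.302   0.333 ] jaw -73.57105063845621 F [-0.1727 -0.4215 -0.3726] w 0.9946532828822116 j [-0.652   0.3243  1.5973  0.0001  1.2194  0.632 ]
xyz [-0.0005  0.0009  0.003 ] rot [ 0.0005 -0.0005  0.0023]
```

View pics/w3.png

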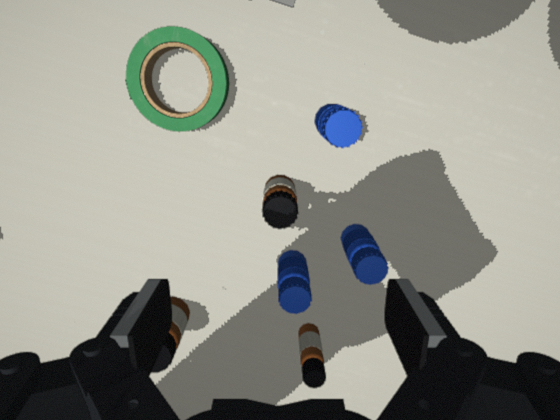

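The wrist view has vial_fit (amber) at (280,203) with its cap at (280,211). The large vial is at (173,330), the small one at (312,355), and the blue ones at (340,127), (294,282) and (364,254).

Run:
```python
from h import *
np.set_printoptions(precision=4,suppress=True)
W=load('w3');S=load('scene0');D=load('side0')
cv2.imwrite('pics/w3a.png',cv2.resize(W['pixels'][160:240,240:330],None,fx=7,fy=7,interpolation=cv2.INTER_CUBIC))
```

```text
(no output)
```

View pics/w3a.png

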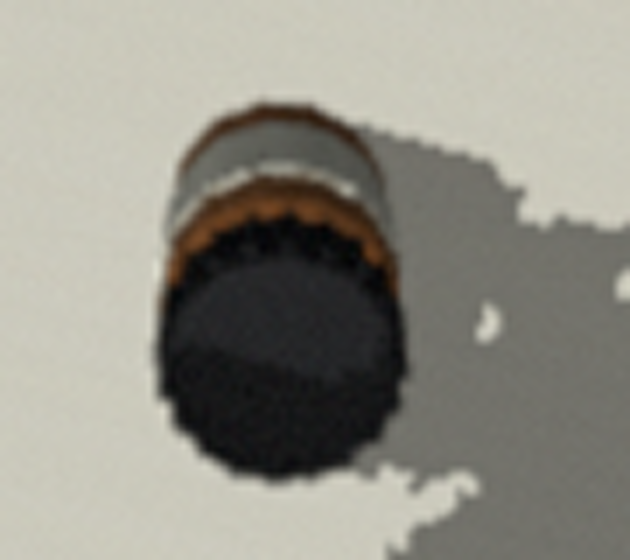

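```bash
python3 - <<'E'
from h import *
np.set_printoptions(precision=4,suppress=True)
W=load('w3');S=load('scene0');D=load('side0')
A=lambda u,v:((u+.5)/7-.5+240,(v+.5)/7-.5+160)
f=lambda p,k,o:((p[0]+.5)/k-.5+o[0],(p[1]+.5)/k-.5+o[1])
print(onz(W,*A(283,360),.062),tri((W,*A(283,360)),(S,*f((500,111),5,(280,235))),(D,*f((418,88),5,(250,265)))))
l,r=onz(W,*A(158,360),.062),onz(W,*A(408,360),.062);print(np.linalg.norm(l-r),'cap dia')
t=onz(W,*A(283,104),0);b=onz(W,*A(283,478),.062);print(t,b)
ex=np.array([np.cos(.284),np.sin(.284),0]);print('from base',t-.013*ex,'from cap',b+.012*ex)
E
python3 go.py .581 -.302 .201 -73.7
```

```text
[ 0.5804 -0.3037  0.062 ] (array([ 0.5803, -0.3042,  0.0602]), [np.float64(0.0005967830031604099), np.float64(0.002316397304138821), np.float64(0.0019962951508151966)])
0.02417620574404262 cap dia
[ 0.5906 -0.3011  0.    ] [ 0.5687 -0.3071  0.062 ]
from base [ 0.5782 -0.3047  0.    ] from cap [ 0.5802 -0.3038  0.062 ]
t 3.35 at [ 0.5812 -0.302   0.333 ] jaw -73.57105063845621 F [-0.1727 -0.4215 -0.3726] w 0.9946532828822116 j [-0.652   0.3243  1.5973  0.0001  1.2194  0.632 ]
xyz [-0.0003 -0.0001  0.132 ] rot [ 0.0005 -0.0005  0.0023]
```

Emit:
{"name": "step_arm", "arguments": {"rows": [{"xyz": [-0.0017,0.0016,0.03],"delta_rot": [0.0005,-0.0005,0.0023],"claw": 0.8},{"xyz": [-0.0017,0.0016,0.06],"delta_rot": [0.0005,-0.0005,0.0023],"claw": 0.7},{"xyz": [-0.0017,0.0016,0.08],"delta_rot": [0.0005,-0.0005,0.0023],"claw": 0.7},{"xyz": [-0.0017,0.0016,0.1],"delta_rot": [0.0005,-0.0005,0.0023],"claw": 0.7},{"xyz": [-0.0017,0.0016,0.115],"delta_rot": [0.0005,-0.0005,0.0023],"claw": 0.7},{"xyz": [-0.0017,0.0016,0.125],"delta_rot": [0.0005,-0.0005,0.0023],"claw": 0.7},{"xyz": [-0.0017,0.0016,0.131],"delta_rot": [0.0005,-0.0005,0.0023],"claw": 0.7},{"xyz": [-0.0017,0.0016,0.131],"delta_rot": [0.0005,-0.0005,0.0023],"claw": 0.7},{"xyz": [-0.0017,0.0016,0.131],"delta_rot": [0.0005,-0.0005,0.0023],"claw": 0.7}], "newtons": 30}}

```text
t: 4.25
ee_pos: [0.58, -0.3055, 0.2023]
orientation: [3.11, 0.442, 0.001]
ft_force: [-0.5, -0.6, -0.5]
width: 0.7
```

```bash
python3 -c "
from h import *
c=snap('wrist','w4');print(proj(c,[[.580,-.304,.062],[.5803,-.304,0]]))"; python3 go.py .580 -.304 .202 -73.7
```

```text
[[274.31358048 330.62317289]
 [275.32111414 252.12550971]]
t 4.3 at [ 0.5801 -0.3056  0.2025] jaw -73.8110444383763 F [0.0616 0.1403 0.4757] w 0.696877198881205 j [-0.6575  0.4964  1.6368 -0.0001  1.0072  0.6308]
xyz [ 0.0004 -0.0016  0.0005] rot [ 0.001  -0.0006 -0.0019]
```

View pics/w4.png

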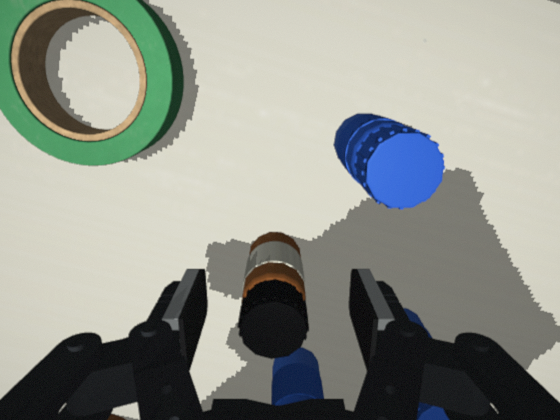

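The vial's cap is at (274,330), between pad faces at columns 205 and 350, so it is nearly centred. Close.

Emit:
{"name": "step_arm", "arguments": {"rows": [{"xyz": [0.0,-0.0015,0.0],"delta_rot": [0,0,0],"claw": 0.5},{"xyz": [0.0,-0.0015,0.0],"delta_rot": [0,0,0],"claw": 0.35},{"xyz": [0.0,-0.0015,0.0],"delta_rot": [0,0,0],"claw": 0.2},{"xyz": [0.0,-0.0015,0.0],"delta_rot": [0,0,0],"claw": 0.1},{"xyz": [0.0,-0.0015,0.0],"delta_rot": [0,0,0],"claw": 0.1},{"xyz": [0.0,-0.0015,0.0],"delta_rot": [0,0,0],"claw": 0.1},{"xyz": [0.0,-0.0015,0.0],"delta_rot": [0,0,0],"claw": 0.1}], "newtons": 30}}

```text
t: 5.0
ee_pos: [0.5795, -0.3041, 0.2021]
orientation: [3.11, 0.442, 0.0]
ft_force: [-0.2, 0.0, 6.4]
width: 0.288
```

```bash
python3 go.py .6405 .031 .36 -73.7
```

```text
t 5.0 at [ 0.5795 -0.3041  0.2021] jaw -73.8196038488814 F [-0.1788  0.0291  6.4454] w 0.28761655526211 j [-0.6562  0.4949  1.6399 -0.0001  1.0065  0.6322]
xyz [ 0.152  -0.3048 -0.158 ] rot [ 0.0003 -0.0001 -0.0021]
```

Emit:
{"name": "step_arm", "arguments": {"rows": [{"xyz": [0.0,0.0,-0.02],"delta_rot": [0,0,0],"claw": 0.1},{"xyz": [0.0,0.0,-0.06],"delta_rot": [0,0,0],"claw": 0.1},{"xyz": [0.0,0.0,-0.1],"delta_rot": [0,0,0],"claw": 0.1},{"xyz": [0.03,-0.06,-0.12],"delta_rot": [0,0,0],"claw": 0.1},{"xyz": [0.05,-0.1,-0.12],"delta_rot": [0,0,0],"claw": 0.1},{"xyz": [0.07,-0.14,-0.12],"delta_rot": [0,0,0],"claw": 0.1},{"xyz": [0.09,-0.18,-0.12],"delta_rot": [0,0,0],"claw": 0.1},{"xyz": [0.11,-0.22,-0.12],"delta_rot": [0,0,0],"claw": 0.1},{"xyz": [0.13,-0.26,-0.12],"delta_rot": [0,0,0],"claw": 0.1},{"xyz": [0.152,-0.305,-0.12],"delta_rot": [0,0,0],"claw": 0.1},{"xyz": [0.152,-0.305,-0.12],"delta_rot": [0,0,0],"claw": 0.1},{"xyz": [0.152,-0.305,-0.12],"delta_rot": [0,0,0],"claw": 0.1}]}}

```text
t: 6.2
ee_pos: [0.64, 0.0325, 0.3205]
orientation: [-3.109, -0.446, 0.004]
ft_force: [0.1, 0.3, -0.7]
width: 0.287
```

```bash
python3 -c "
from h import *
c=snap('wrist','w5');a=snap('scene','s5');b=snap('side','d5')
cv2.imwrite('pics/s5a.png',np.hstack([cv2.resize(a['pixels'][110:240,220:350],(400,400),interpolation=cv2.INTER_CUBIC),cv2.resize(b['pixels'][120:240,230:350],(400,400),interpolation=cv2.INTER_CUBIC)]))"; python3 go.py .6405 .031 .226 -73.7
```

```text
t 6.35 at [0.6401 0.0301 0.321 ] jaw -73.90745222837886 F [-0.5374 -0.0593  0.039 ] w 0.28667579006187754 j [-0.1296  0.3072  1.6423  0.      1.1936  1.1603]
xyz [ 0.0007 -0.0007  0.095 ] rot [-0.0006  0.0013 -0.0036]
```

View pics/w5.png

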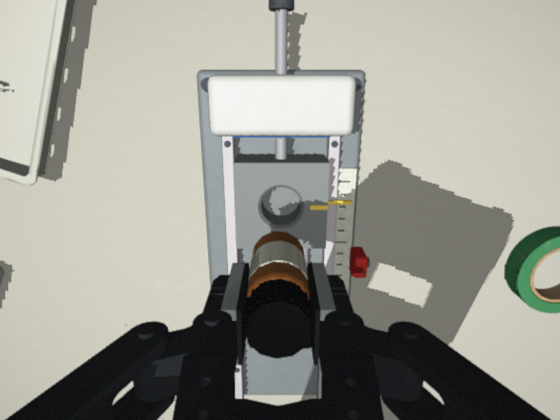

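View pics/s5a.png

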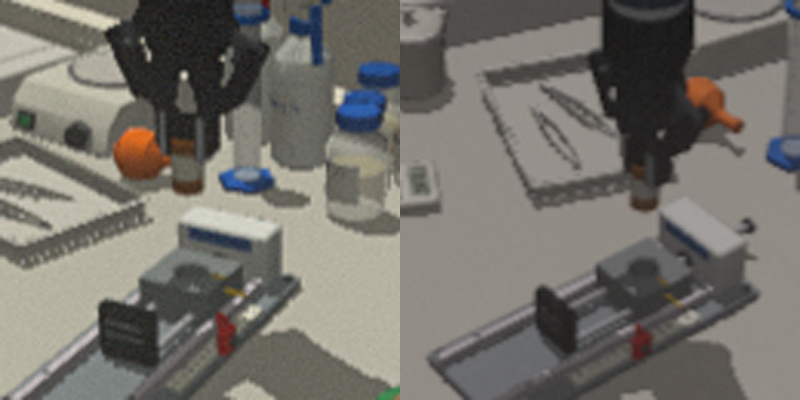

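Vial_fit hangs upright between the pads. Its underside's far edge is at about (279,232) and the well mouth at (281,205).

Run:
```python
from h import *
W=load('w5')
cv2.imwrite('pics/w5a.png',cv2.resize(W['pixels'][170:360,220:370],None,fx=4,fy=4,interpolation=cv2.INTER_CUBIC)[:600])
cv2.imwrite('pics/w5b.png',cv2.resize(W['pixels'][150:270,215:335],None,fx=5,fy=5,interpolation=cv2.INTER_CUBIC))
```

```text
(no output)
```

View pics/w5b.png

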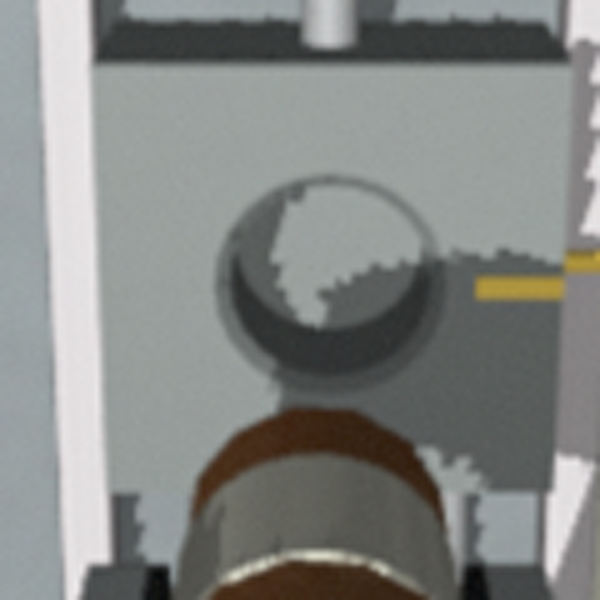

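Run:
```python
from h import *
np.set_printoptions(precision=4,suppress=True)
W=load('w5');W2=load('w2')
A=lambda u,v:((u+.5)/5-.5+215,(v+.5)/5-.5+150)
A2=lambda u,v:((u+.5)/5-.5+200,(v+.5)/5-.5+50)
w=onz(W,*A(328,284),.046);print('well',w,'two-view',tri((W,*A(328,284)),(W2,*A2(240,227))))
t=onz(W,*A(318,408),.119);ex=np.array([np.cos(.284),np.sin(.284),0]);b=t-.013*ex
print('vial base centre',b, 'diff in tool axes', (w-b)@ex,(w-b)@np.array([ex[1],-ex[0],0]))
```

```text
well [0.6405 0.0314 0.046 ] two-view (array([0.6401, 0.0311, 0.0446]), [np.float64(9.159162813706735e-05), np.float64(9.15916281369856e-05)])
vial base centre [0.6388 0.0324 0.119 ] diff in tool axes 0.0013917785092255313 0.0015096535902933397
```

Emit:
{"name": "step_arm", "arguments": {"rows": [{"xyz": [0.001,0.001,0.025],"delta_rot": [0,0,-0.003],"claw": 0.1},{"xyz": [0.001,0.001,0.045],"delta_rot": [0,0,-0.003],"claw": 0.1},{"xyz": [0.001,0.001,0.058],"delta_rot": [0,0,-0.003],"claw": 0.1},{"xyz": [0.001,0.001,0.065],"delta_rot": [0,0,-0.003],"claw": 0.1},{"xyz": [0.001,0.001,0.065],"delta_rot": [0,0,-0.003],"claw": 0.1},{"xyz": [0.001,0.001,0.065],"delta_rot": [0,0,-0.003],"claw": 0.1}]}}

```text
t: 6.95
ee_pos: [0.6419, 0.0303, 0.2574]
orientation: [-3.11, -0.446, -0.001]
ft_force: [0.2, -0.1, -0.2]
width: 0.286
```

```bash
python3 -c "
from h import *
c=snap('wrist','w6');a=snap('scene','s6');b=snap('side','d6')
cv2.imwrite('pics/w6b.png',cv2.resize(c['pixels'][150:300,200:350],None,fx=4,fy=4,interpolation=cv2.INTER_CUBIC))
cv2.imwrite('pics/s6a.png',np.hstack([cv2.resize(a['pixels'][150:220,240:310],(400,400),interpolation=cv2.INTER_CUBIC),cv2.resize(b['pixels'][160:230,270:340],(400,400),interpolation=cv2.INTER_CUBIC)]))"; python3 go.py .6405 .031 .226 -73.7
```

```text
t 7.1 at [0.6419 0.0306 0.2578] jaw -73.64054165641275 F [-0.1682 -1.0978  0.1806] w 0.28385516417159673 j [-0.1285  0.3906  1.6639  0.0003  1.0857  1.1566]
xyz [-0.0013 -0.0008  0.0318] rot [ 0.0003 -0.0014  0.001 ]
```

View pics/w6b.png

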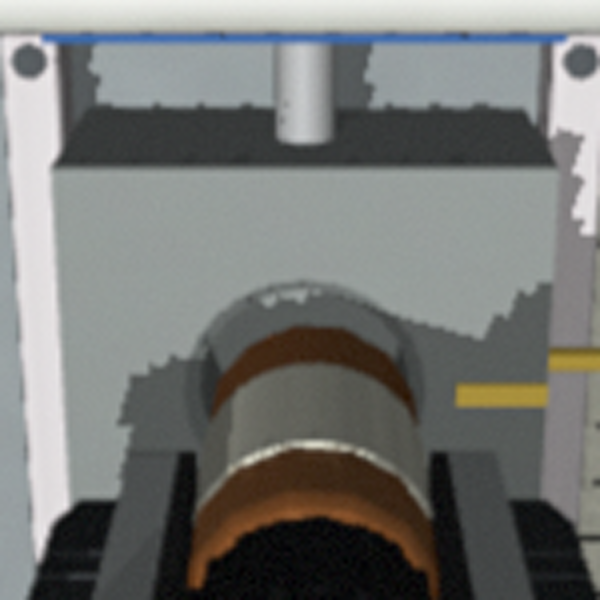

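View pics/s6a.png

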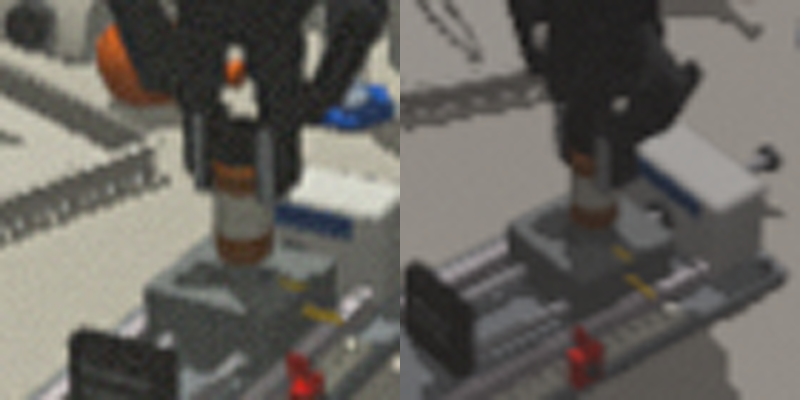

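Run:
```python
from h import *
np.set_printoptions(precision=4,suppress=True)
W=load('w6')
A=lambda u,v:((u+.5)/4-.5+200,(v+.5)/4-.5+150)
ex=np.array([np.cos(.284),np.sin(.284),0]);ty=np.array([ex[1],-ex[0],0])
w=onz(W,*A(307,281),.046)-.016*ex
l,r=onz(W,*A(190,390),.046),onz(W,*A(425,390),.046);print('mouth w',np.linalg.norm(l-r),w,(l+r)/2)
b=onz(W,*A(313,325),.056)-.013*ex;print('base',b)
for q in (w,np.array([.6403,.0312,0])): print((q-b)@ex,(q-b)@ty)
```

```text
mouth w 0.03084180704524081 [0.6403 0.0309 0.046 ] [0.641  0.0311 0.046 ]
base [0.6414 0.0305 0.056 ]
-0.0009881971507956892 -0.000755002390162304
-0.000866004252442732 -0.0010132801687660043
```

Camera and state agree that the vial needs to move (-1.0, -0.8) mm in the tool axes. Insert slowly.

Emit:
{"name": "step_arm", "arguments": {"rows": [{"xyz": [-0.001,-0.0008,0.005],"delta_rot": [0,0,0],"claw": 0.1},{"xyz": [-0.001,-0.0008,0.01],"delta_rot": [0,0,0],"claw": 0.1},{"xyz": [-0.001,-0.0008,0.014],"delta_rot": [0,0,0],"claw": 0.1},{"xyz": [-0.001,-0.0008,0.018],"delta_rot": [0,0,0],"claw": 0.1},{"xyz": [-0.001,-0.0008,0.02],"delta_rot": [0,0,0],"claw": 0.1}]}}

```text
t: 7.6
ee_pos: [0.6401, 0.0312, 0.2357]
orientation: [-3.109, -0.447, 0.002]
ft_force: [0.0, 0.1, 0.5]
width: 0.284
```

```bash
python3 go.py .6405 .031 .226 -73.7
```

```text
t 7.6 at [0.6401 0.0312 0.2357] jaw -73.64166398442643 F [0.0473 0.0679 0.4673] w 0.28414347007308144 j [-0.128   0.4186  1.6732  0.0003  1.0515  1.1572]
xyz [0.0004 0.0003 0.0097] rot [-0.0009  0.0015  0.001 ]
```

No contact force, and the underside is about 12 mm below the mouth. Continue down.

Emit:
{"name": "step_arm", "arguments": {"rows": [{"xyz": [0,0,0.004],"delta_rot": [0,0,0],"claw": 0.1},{"xyz": [0,0,0.007],"delta_rot": [0,0,0],"claw": 0.1},{"xyz": [0,0,0.009],"delta_rot": [0,0,0],"claw": 0.1},{"xyz": [0,0,0.009],"delta_rot": [0,0,0],"claw": 0.1}]}}

```text
t: 8.0
ee_pos: [0.6402, 0.0312, 0.2271]
orientation: [-3.109, -0.447, 0.002]
ft_force: [-0.1, 0.0, 0.9]
width: 0.286
```

```bash
python3 go.py .6405 .031 .226 -73.7; python3 -c "
from h import *
a=snap('scene','s7');b=snap('side','d7')
cv2.imwrite('pics/s7a.png',np.hstack([cv2.resize(a['pixels'][150:220,240:310],(400,400),interpolation=cv2.INTER_CUBIC),cv2.resize(b['pixels'][160:230,270:340],(400,400),interpolation=cv2.INTER_CUBIC)]))"
```

```text
t 8.0 at [0.6402 0.0312 0.2271] jaw -73.64441680293858 F [-0.0542  0.0342  0.8546] w 0.2856121090813041 j [-0.128   0.4313  1.6745  0.0003  1.0371  1.1572]
xyz [0.0003 0.0003 0.0011] rot [-0.0007  0.0011  0.001 ]
```

View pics/s7a.png

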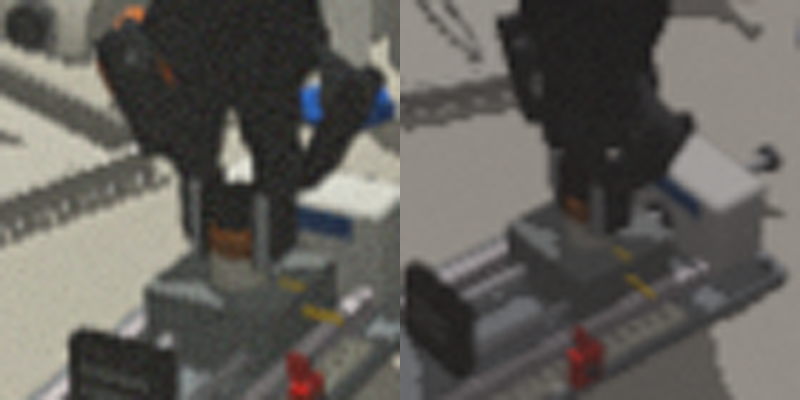

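The vial is in the well with its label mostly hidden and the wrist unloaded. Lower the last millimetre, release and retreat.

Emit:
{"name": "step_arm", "arguments": {"rows": [{"xyz": [0,0,0.001],"delta_rot": [0,0,0],"claw": 0.28},{"xyz": [0,0,0.001],"delta_rot": [0,0,0],"claw": 0.4},{"xyz": [0,0,0.001],"delta_rot": [0,0,0],"claw": 0.6},{"xyz": [0,0,0.001],"delta_rot": [0,0,0],"claw": 0.6},{"xyz": [0,0,0.001],"delta_rot": [0,0,0],"claw": 0.6},{"xyz": [0,0,-0.02],"delta_rot": [0,0,0],"claw": 0.6},{"xyz": [0,0,-0.05],"delta_rot": [0,0,0],"claw": 0.6},{"xyz": [-0.03,0,-0.08],"delta_rot": [0,0,0],"claw": 0.6},{"xyz": [-0.06,0,-0.09],"delta_rot": [0,0,0],"claw": 0.6},{"xyz": [-0.06,0,-0.09],"delta_rot": [0,0,0],"claw": 0.6}]}}

```text
t: 9.1
ee_pos: [0.5812, 0.0139, 0.3194]
orientation: [3.109, 0.446, 0.002]
ft_force: [1.5, 0.3, -0.3]
width: 0.6
```

```bash
python3 -c "
from h import *
c=snap('wrist','w8');a=snap('scene','s8');b=snap('side','d8')
cv2.imwrite('pics/s8a.png',np.hstack([cv2.resize(a['pixels'][160:260,220:320],(400,400),interpolation=cv2.INTER_CUBIC),cv2.resize(b['pixels'][160:260,250:350],(400,400),interpolation=cv2.INTER_CUBIC)]))"; python3 go.py .5445 .003 .32 16.3
```

```text
t 9.25 at [0.583  0.0142 0.3174] jaw -73.65395201033255 F [ 0.7317 -0.1776  0.4598] w 0.5975820316776925 j [-0.1699  0.185   1.7967  0.0004  1.1603  1.1154]
xyz [-0.0401 -0.     -0.0026] rot [-0.0005 -0.0002 -1.57  ]
```

View pics/w8.png

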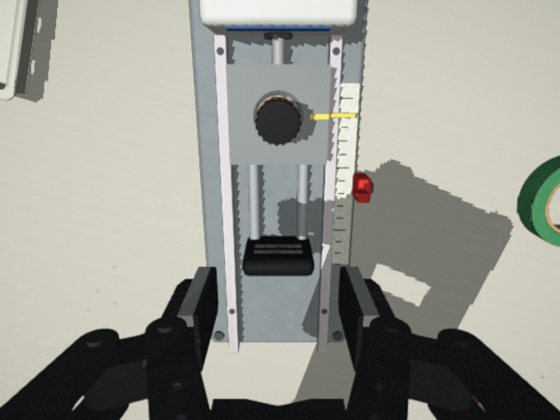

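View pics/s8a.png

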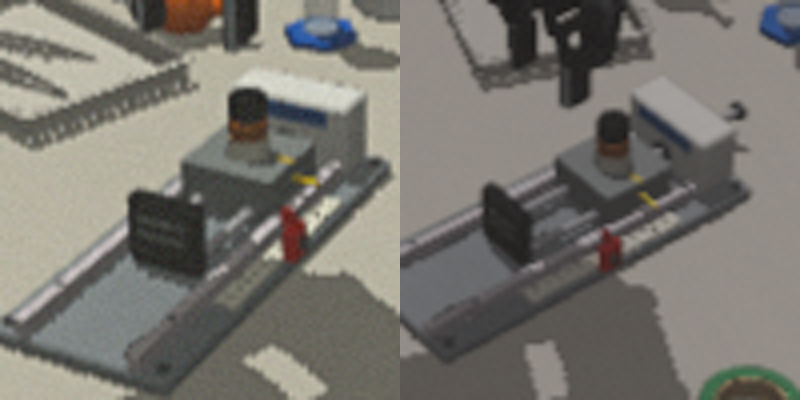

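The vial stands upright in the well, released: cap at wrist (278,120), scene about (282,185). Now measure the handle and the cap height from two views.

Run:
```python
from h import *
W=load('w8')
cv2.imwrite('pics/w8b.png',cv2.resize(W['pixels'][90:290,230:380],None,fx=4,fy=4,interpolation=cv2.INTER_CUBIC)[:,:])
cv2.imwrite('pics/w8b.png',cv2.resize(W['pixels'][220:290,230:330],None,fx=7,fy=7,interpolation=cv2.INTER_CUBIC))
cv2.imwrite('pics/w8c.png',cv2.resize(W['pixels'][90:210,250:380],None,fx=5,fy=5,interpolation=cv2.INTER_CUBIC))
```

```text
(no output)
```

View pics/w8b.png

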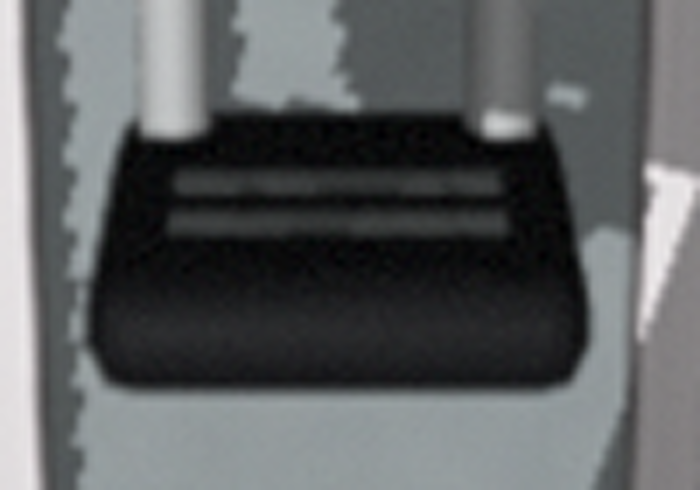

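View pics/w8c.png

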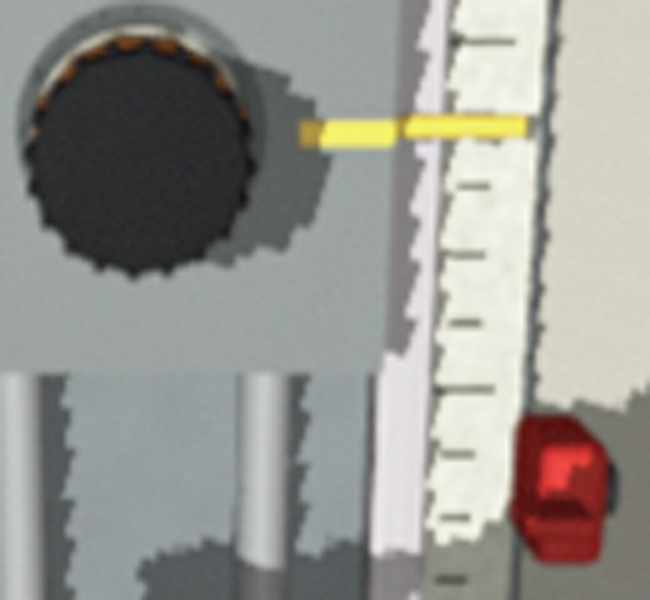

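Run:
```python
from h import *
np.set_printoptions(precision=4,suppress=True)
W=load('w8');W2=load('w2');S=load('s8');D=load('d8')
B=lambda u,v:((u+.5)/7-.5+230,(v+.5)/7-.5+220)
C=lambda u,v:((u+.5)/5-.5+250,(v+.5)/5-.5+90)
A2=lambda u,v:((u+.5)/5-.5+200,(v+.5)/5-.5+50)
B2=lambda u,v:((u+.5)/5-.5+180,(v+.5)/5-.5+180)
print('cap top',onz(W,*C(142,160),.086),tri((W,*C(142,160)),(S,281.5,184.6),(D,302.8,189)))
print('handle top outer edge 2view',tri((W,*B(340,388)),(W2,*B2(340,216))), onz(W,*B(340,388),.062))
print('handle top L/R ends',onz(W,*B(92,320),.062),onz(W,*B(588,320),.062))
print('handle base inner edge z.014',onz(W,*B(340,115),.014))
print('handle +x top edge',onz(W,*B(340,290),.062))
print('ptr',tri((W,*C(527,128)),(W2,*A2(548,234))))
p=proj(W,[[.607,-.0376,.0439],[.607,-.0354,.0426]]);print('fin pred in w8c',(p-[250,90])*5)
p=proj(W2,[[.607,-.0376,.0439],[.607,-.0354,.0426]]);print('fin pred in w2a',(p-[200,50])*5)
```

```text
cap top [0.6406 0.0313 0.086 ] (array([0.6409, 0.0314, 0.083 ]), [np.float64(0.0005865325156319862), np.float64(0.0033768379587446828), np.float64(0.003472843588431955)])
handle top outer edge 2view (array([0.539 , 0.0013, 0.0585]), [np.float64(5.66708735294119e-06), np.float64(5.667087352894616e-06)]) [0.5408 0.0019 0.062 ]
handle top L/R ends [0.5412 0.0267 0.062 ] [ 0.5545 -0.0189  0.062 ]
handle base inner edge z.014 [0.5489 0.0041 0.014 ]
handle +x top edge [0.5509 0.0048 0.062 ]
ptr (array([ 0.654 , -0.0179,  0.034 ]), [np.float64(0.00010500751818598111), np.float64(0.0001050075181858187)])
fin pred in w8c [[556.336  515.506 ]
 [539.1401 508.4836]]
fin pred in w2a [[571.1763 542.0024]
 [558.3649 536.7858]]
```

Emit:
{"name": "step_arm", "arguments": {"rows": [{"xyz": [-0.01,0,0],"delta_rot": [0,0,-0.14],"claw": 0.6},{"xyz": [-0.02,0,0],"delta_rot": [0,0,-0.28],"claw": 0.6},{"xyz": [-0.03,0,0],"delta_rot": [0,0,-0.42],"claw": 0.6},{"xyz": [-0.039,0,0],"delta_rot": [0,0,-0.56],"claw": 0.6},{"xyz": [-0.039,0,0],"delta_rot": [0,0,-0.7],"claw": 0.6},{"xyz": [-0.039,0,0],"delta_rot": [0,0,-0.84],"claw": 0.6},{"xyz": [-0.039,0,0],"delta_rot": [0,0,-0.98],"claw": 0.6},{"xyz": [-0.039,0,0.01],"delta_rot": [0,0,-1.12],"claw": 0.6},{"xyz": [-0.039,0,0.02],"delta_rot": [0,0,-1.26],"claw": 0.6},{"xyz": [-0.039,0,0.03],"delta_rot": [0,0,-1.4],"claw": 0.6},{"xyz": [-0.039,0,0.03],"delta_rot": [0,0,-1.54],"claw": 0.6},{"xyz": [-0.039,0,0.03],"delta_rot": [0,0,-1.57],"claw": 0.6}]}}

```text
t: 10.45
ee_pos: [0.5458, 0.0035, 0.2862]
orientation: [-1.878, -2.515, 0.001]
ft_force: [-0.0, 0.1, 0.1]
width: 0.603
```

Emit:
{"name": "step_arm", "arguments": {"rows": [{"xyz": [0,0,0],"delta_rot": [0,0,0],"claw": 0.6},{"xyz": [0,0,0],"delta_rot": [0,0,0],"claw": 0.6}]}}

```text
t: 10.65
ee_pos: [0.5458, 0.0034, 0.287]
orientation: [-1.884, -2.512, 0.001]
ft_force: [0.2, -0.3, -0.2]
width: 0.602
```

```bash
python3 -c "
from h import *
c=snap('wrist','w9')";python3 go.py .5455 .0033 .205 16.3
```

```text
t 10.7 at [0.5457 0.0033 0.2872] jaw 16.287448058284546 F [ 1.      0.1624 -0.1022] w 0.6001298063508873 j [-0.2018  0.143   1.907   0.0003  1.0928 -0.4862]
xyz [-0.0001 -0.0001  0.0822] rot [-0.001  -0.0008 -0.0002]
```

View pics/w9.png

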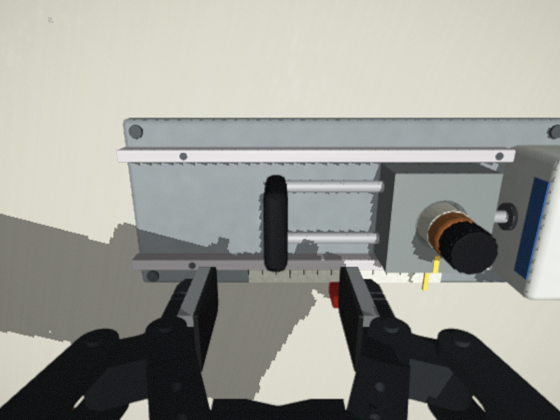

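The wrist view shows the handle edge-on at (276,223), 263–289 px wide. The vial leans away from the camera by perspective only, at (455,240). The clip at (334,294) is partly hidden by a finger.

Run:
```python
from h import *
np.set_printoptions(precision=4,suppress=True)
W=load('w9')
for p in [(263.5,235),(288.5,235),(276,270)]: print(onz(W,*p,.062))
m=(onz(W,263.5,235,.062)+onz(W,288.5,235,.062))/2
ex=np.array([np.cos(.2845),np.sin(.2845),0]);print(m,'along x offset from TCP',(m-state()['ee_pos'])@ex)
```

```text
[0.5375 0.002  0.062 ]
[0.5509 0.0059 0.062 ]
[ 0.5503 -0.0171  0.062 ]
[0.5442 0.0039 0.062 ] along x offset from TCP -0.0012524018846940346
```

Emit:
{"name": "step_arm", "arguments": {"rows": [{"xyz": [0,-0.0012,0.025],"delta_rot": [0,0,0],"claw": 0.6},{"xyz": [0,-0.0012,0.045],"delta_rot": [0,0,0],"claw": 0.6},{"xyz": [0,-0.0012,0.062],"delta_rot": [0,0,0],"claw": 0.6},{"xyz": [0,-0.0012,0.075],"delta_rot": [0,0,0],"claw": 0.6},{"xyz": [0,-0.0012,0.081],"delta_rot": [0,0,0],"claw": 0.6},{"xyz": [0,-0.0012,0.081],"delta_rot": [0,0,0],"claw": 0.6}], "newtons": 60}}

```text
t: 11.3
ee_pos: [0.544, 0.003, 0.2059]
orientation: [-1.883, -2.512, 0.001]
ft_force: [0.7, -0.0, 0.4]
width: 0.601
```

```bash
python3 -c "
from h import *
c=snap('wrist','w10')";python3 go.py .5445 .0033 .205 16.3
```

```text
t 11.35 at [0.5443 0.0029 0.2067] jaw 16.308825924960075 F [ 0.4977 -0.1036 -0.9002] w 0.5973467745757697 j [-0.203   0.2737  1.9309  0.0003  0.9376 -0.4878]
xyz [0.0003 0.0003 0.0017] rot [-0.0004 -0.0005  0.0002]
```

View pics/w10.png

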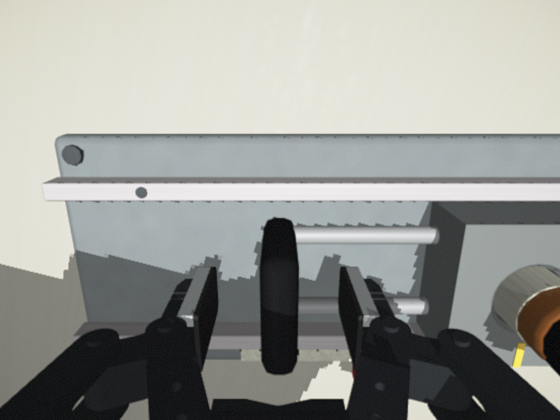

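The handle at (279,295) is centred between pads at columns 210 and 345. Close on it.

Emit:
{"name": "step_arm", "arguments": {"rows": [{"xyz": [0,0,0],"delta_rot": [0,0,0],"claw": 0.35},{"xyz": [0,0,0],"delta_rot": [0,0,0],"claw": 0.2},{"xyz": [0,0,0],"delta_rot": [0,0,0],"claw": 0.1},{"xyz": [0,0,0],"delta_rot": [0,0,0],"claw": 0},{"xyz": [0,0,0],"delta_rot": [0,0,0],"claw": 0},{"xyz": [0,0,0],"delta_rot": [0,0,0],"claw": 0},{"xyz": [0,0,0],"delta_rot": [0,0,0],"claw": 0}], "newtons": 60}}

```text
t: 12.05
ee_pos: [0.5443, 0.0028, 0.2075]
orientation: [-1.883, -2.514, 0.001]
ft_force: [-3.2, -0.8, 6.4]
width: 0.153
```

```bash
python3 go.py .5445 .0033 .205 16.3
```

```text
t 12.05 at [0.5443 0.0028 0.2075] jaw 16.32404177479096 F [-3.2237 -0.8217  6.4306] w 0.1532734081881577 j [-0.2032  0.2721  1.9309 -0.0004  0.9391 -0.4879]
xyz [0.0004 0.0004 0.0025] rot [-0.0006 -0.      0.0004]
```

Gripped: 13 mm opening. Pull gently to about 42 mm, then measure.

Emit:
{"name": "step_arm", "arguments": {"rows": [{"xyz": [0,-0.004,0],"delta_rot": [0,0,0],"claw": 0},{"xyz": [0,-0.008,0],"delta_rot": [0,0,0],"claw": 0},{"xyz": [0,-0.012,0],"delta_rot": [0,0,0],"claw": 0},{"xyz": [0,-0.016,0],"delta_rot": [0,0,0],"claw": 0},{"xyz": [0,-0.02,0],"delta_rot": [0,0,0],"claw": 0},{"xyz": [0,-0.024,0],"delta_rot": [0,0,0],"claw": 0},{"xyz": [0,-0.028,0],"delta_rot": [0,0,0],"claw": 0},{"xyz": [0,-0.032,0],"delta_rot": [0,0,0],"claw": 0},{"xyz": [0,-0.036,0],"delta_rot": [0,0,0],"claw": 0},{"xyz": [0,-0.039,0],"delta_rot": [0,0,0],"claw": 0},{"xyz": [0,-0.042,0],"delta_rot": [0,0,0],"claw": 0},{"xyz": [0,-0.042,0],"delta_rot": [0,0,0],"claw": 0}]}}

```text
t: 13.25
ee_pos: [0.5042, -0.0089, 0.2075]
orientation: [1.883, 2.513, 0.002]
ft_force: [5.2, 3.9, 4.8]
width: 0.151
```

```bash
python3 -c "
from h import *
c=snap('wrist','w11');a=snap('scene','s11');b=snap('side','d11')
cv2.imwrite('pics/s11a.png',cv2.resize(a['pixels'][170:240,240:330],None,fx=8,fy=8,interpolation=cv2.INTER_CUBIC))
cv2.imwrite('pics/d11a.png',cv2.resize(b['pixels'][180:240,270:350],None,fx=9,fy=9,interpolation=cv2.INTER_CUBIC))
";python3 go.py .5445 .0033 .205 16.3
```

```text
t 13.4 at [ 0.5043 -0.0089  0.2075] jaw 16.298974058859578 F [4.4494 2.8869 5.1212] w 0.15370280167124067 j [-0.2429  0.1899  2.0321  0.0011  0.9175 -0.528 ]
xyz [0.0004 0.042  0.0026] rot [ 0.0022  0.0003 -0.    ]
```

View pics/w11.png

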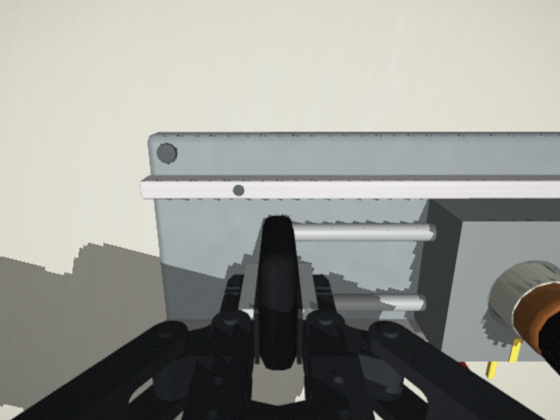

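View pics/s11a.png

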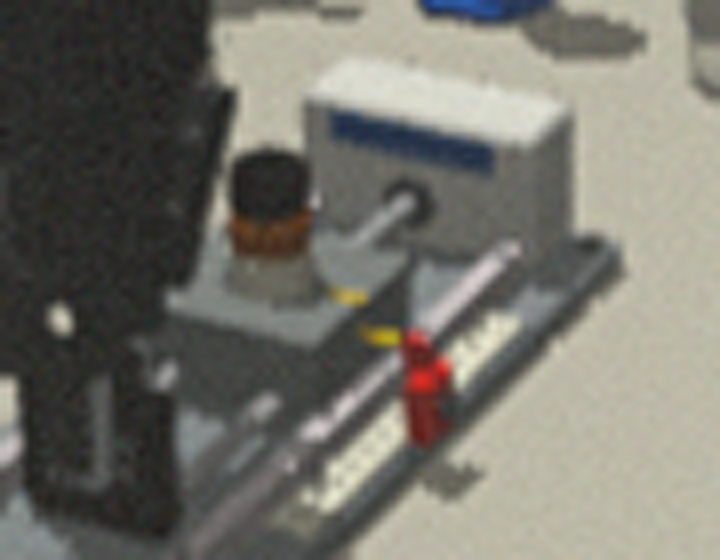

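View pics/d11a.png

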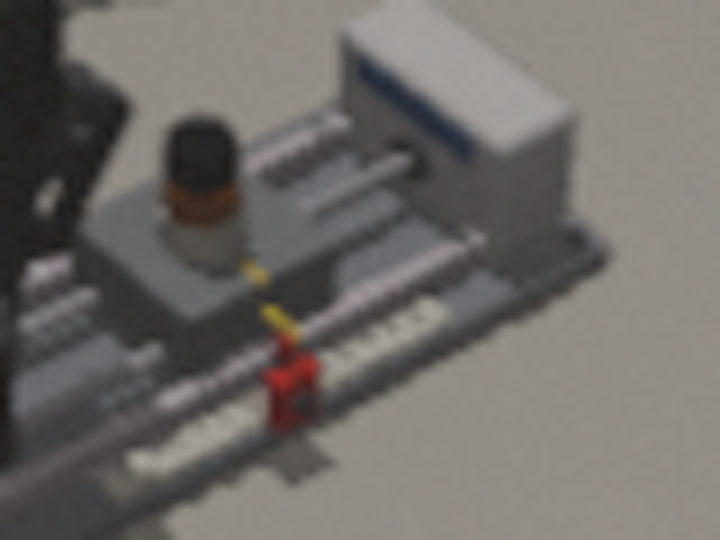

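Run:
```python
from h import *
def cr(f,x0,y0,x1,y1,k):
    a=load(f)['pixels'][y0:y1,x0:x1].astype(float)*1.0
    a=np.clip(a*1.5,0,255).astype(np.uint8)
    return cv2.resize(a,(390,290),interpolation=cv2.INTER_NEAREST)
# each crop 39x29 px at 10x
w2=cr('w2',298,142,337,171,10);w8=cr('w8',345,170,384,199,10)
s=cr('s11',275,203,314,232,10);d=cr('d11',285,208,324,237,10)
cv2.imwrite('pics/fin.png',np.vstack([np.hstack([w2,w8]),np.hstack([s,d])]))
```

```text
(no output)
```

View pics/fin.png

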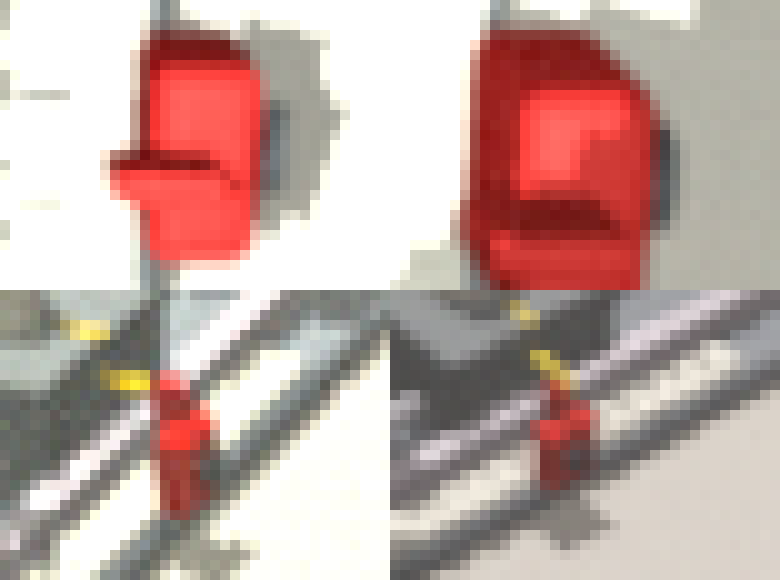

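Run:
```python
from h import *
np.set_printoptions(precision=4,suppress=True)
W2=load('w2');W8=load('w8');S=load('s11');D=load('d11')
a=(W2,308.9,159.7);b=(W8,351.6,193.3);s=(S,291.2,211.2);d=(D,300.8,217)
for q in [(a,b),(a,s),(a,d),(s,d),(b,d),(a,b,s,d)]: print(tri(*q))
ex=np.array([np.cos(.2845),np.sin(.2845),0])
for z in (.036,.04,.044): print(z,onz(W2,*a[1:],z)@ex,onz(W8,*b[1:],z)@ex, onz(W2,*a[1:],z)[:2])
# body ends at z .034 in w2 
for v in (65,262): 
    X=onz(W2,298+19.5,142+v/10-.5,.034);print('body end',X,X@ex)
# bottom +x face base
ptr0=np.array([.654,-.0179,.034]);print('ptr home',ptr0@ex)
# pointer now: scene (275+14.3,203+9) , side
p=tri((S,289.6,211.6),(D,302.4,216.2));print('ptr now',p,p[0]@ex)
yl=lambda c:None
for n,c in (('S',S),('D',D)):
    m=cv2.inRange(cv2.cvtColor(c['pixels'],cv2.COLOR_BGR2HSV),(20,120,70),(35,255,255));k=cv2.connectedComponentsWithStats(m)
    print(n,[(tuple(q[:5]),) for q in k[2][1:] if q[4]>3 and 270<q[0]<330 and 190<q[1]<240])
```

```text
(array([ 0.6019, -0.0356,  0.029 ]), [np.float64(0.00022150556003180824), np.float64(0.00022150556003172996)])
(array([ 0.6061, -0.0353,  0.0434]), [np.float64(0.0022539419177052557), np.float64(0.0022539419177054058)])
(array([ 0.6056, -0.0342,  0.0434]), [np.float64(0.0012635826318107542), np.float64(0.0012635826318104794)])
(array([ 0.6058, -0.038 ,  0.0453]), [np.float64(0.0008143700528258507), np.float64(0.0008143700528259121)])
(array([ 0.606 , -0.0326,  0.0419]), [np.float64(0.0015686192309383943), np.float64(0.0015686192309384802)])
(array([ 0.6061, -0.034 ,  0.0428]), [np.float64(0.0017132207632022836), np.float64(0.0026727182749777317), np.float64(0.003137448927421453), np.float64(0.0009100916006410712)])
0.036 0.5692894153960691 0.5695980606395943 [ 0.6033 -0.0347]
0.04 0.5700765687492725 0.570766033718908 [ 0.6039 -0.0341]
0.044 0.5708637221024758 0.5719340067982217 [ 0.6046 -0.0336]
body end [ 0.615  -0.0388  0.034 ] 0.5793804069470274
body end [ 0.5984 -0.0446  0.034 ] 0.561821887313518
ptr home 0.6226864520906821
ptr now (array([ 0.6172, -0.022 ,  0.0322]), [np.float64(0.00011133984784870055), np.float64(0.00011133984784875397)]) 0.5862610631211456
S [((np.int32(285), np.int32(211), np.int32(5), np.int32(2), np.int32(9)),)]
D [((np.int32(299), np.int32(214), np.int32(4), np.int32(3), np.int32(6)),)]
```

Run:
```python
from h import *
a=load('w10')['pixels'][190:400,420:560];b=load('w11')['pixels'][190:400,420:560]
cv2.imwrite('pics/w1011.png',np.hstack([cv2.resize(x,None,fx=2.8,fy=2.8,interpolation=cv2.INTER_CUBIC) for x in (a,b)]))
```

```text
(no output)
```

View pics/w1011.png

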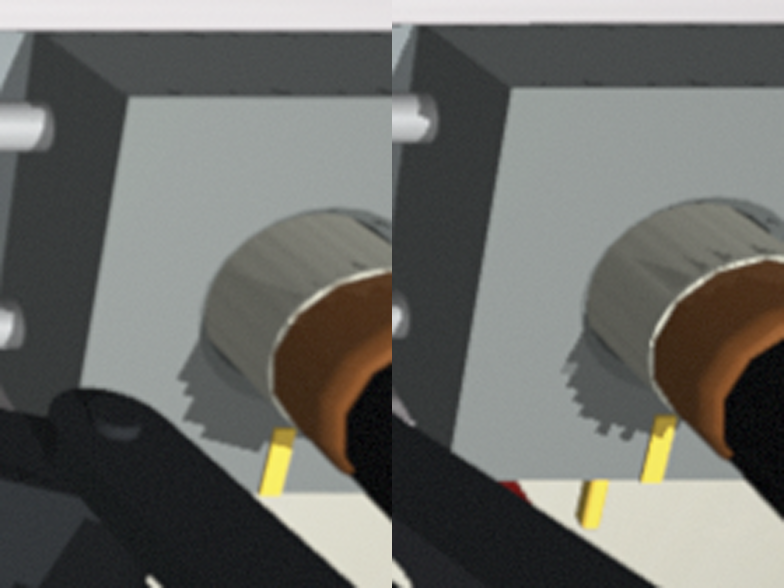

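Run:
```python
from h import *
np.set_printoptions(precision=4,suppress=True)
W=load('w11');W10=load('w10');ex=np.array([np.cos(.2845),np.sin(.2845),0])
print(onz(W,491.5,377,.034),onz(W,491.5,377,.034)@ex)
f=lambda u,v:(420+u/2.8,190+v/2.8)
for c,u,v in ((W10,127,97),(W,120,88)): X=onz(c,*f(u,v),.046);print('block corner',X,X@ex)
# home block front face at well-31: 
print('well home',np.array([.6404,.0311,0])@ex)
for c,u,v in ((W10,203,310),(W,193,300)): X=onz(c,*f(u,v),.046);print('vial edge',X,X@ex)
```

```text
[ 0.6153 -0.0286  0.034 ] 0.5825430622599848
block corner [0.6005 0.0534 0.046 ] 0.5913557086931288
block corner [0.5611 0.0419 0.046 ] 0.5502768536977403
well home 0.6233863450572465
vial edge [0.6246 0.0271 0.046 ] 0.6071184035226023
vial edge [0.5849 0.0154 0.046 ] 0.5657406350152882
```

The pointer has travelled about 41.3 mm. The wrist views put the fin 51.5 mm from home and scene+side 51.9 mm, so pull 10.4 mm more.

Emit:
{"name": "step_arm", "arguments": {"rows": [{"xyz": [0,-0.003,0],"delta_rot": [0,0,0],"claw": 0},{"xyz": [0,-0.006,0],"delta_rot": [0,0,0],"claw": 0},{"xyz": [0,-0.009,0],"delta_rot": [0,0,0],"claw": 0},{"xyz": [0,-0.0104,0],"delta_rot": [0,0,0],"claw": 0},{"xyz": [0,-0.0104,0],"delta_rot": [0,0,0],"claw": 0},{"xyz": [0,-0.0104,0],"delta_rot": [0,0,0],"claw": 0}]}}

```text
t: 14.0
ee_pos: [0.4944, -0.0118, 0.2075]
orientation: [1.883, 2.512, 0.003]
ft_force: [5.8, 4.1, 4.4]
width: 0.153
```

```bash
python3 -c "
from h import *
c=snap('wrist','w12');a=snap('scene','s12');b=snap('side','d12')
A=np.clip(a['pixels'][195:232,265:314]*1.4,0,255).astype(np.uint8);B=np.clip(b['pixels'][200:237,275:324]*1.4,0,255).astype(np.uint8)
cv2.imwrite('pics/sd12.png',np.hstack([cv2.resize(x,None,fx=8,fy=8,interpolation=cv2.INTER_NEAREST) for x in (A,B)]))
cv2.imwrite('pics/w12a.png',cv2.resize(c['pixels'][190:400,420:560],None,fx=2.8,fy=2.8,interpolation=cv2.INTER_CUBIC))
";python3 go.py .5445 .0033 .205 16.3
```

```text
t 14.15 at [ 0.4945 -0.0118  0.2075] jaw 16.291599304684077 F [5.2176 3.4765 4.9236] w 0.15249398011926332 j [-0.2537  0.1691  2.0567  0.0014  0.9134 -0.5389]
xyz [0.0004 0.0523 0.0026] rot [ 0.0026  0.0002 -0.0001]
```

View pics/sd12.png

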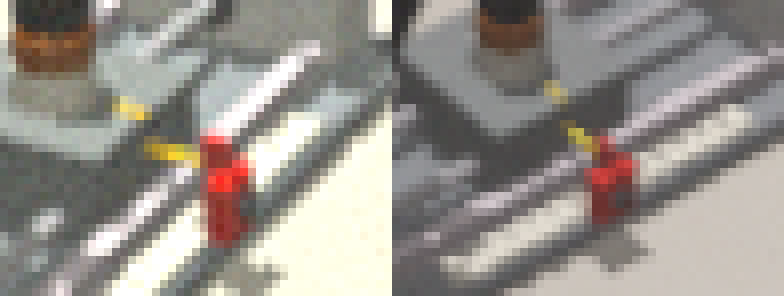

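View pics/w12a.png

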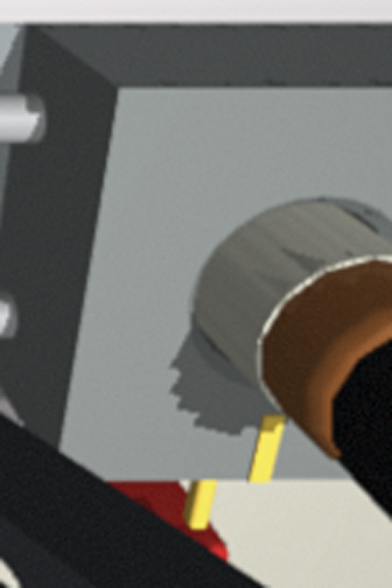

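Run:
```python
from h import *
np.set_printoptions(precision=4,suppress=True)
ex=np.array([np.cos(.2845),np.sin(.2845),0]);ey=np.array([-ex[1],ex[0],0])
W2=load('w2')
n=lambda u,v:(298+u/10-.5,142+v/10-.5)
yt=onz(W2,*n(110,182),.043)@ey; yb=[onz(W2,*n(u,130),.034)@ey for u in (148,262)]
print('fin tip y',yt,'body y',yb)
yp=np.array([.654,-.0179,.034])@ey
P=lambda x,y,z:ex*x+ey*y+np.array([0,0,z])
xf=.571
fins=[P(xf,yt,.0435),P(xf,yb[1],.0435),P(xf,yt,.034),P(xf-.009,yb[0],.034),P(xf+.009,yb[0],.034),P(xf+.009,yb[1],.034),P(xf-.009,yb[1],.034)]
ptr=[P(xf,yp,.034),P(xf,yp+.02,.034)]
for f,(x0,y0,k) in (('s12',(265,195,8)),('d12',(275,200,8)),('w12',(420,190,2.8))):
    c=load(f);im=np.clip(c['pixels']*1.3,0,255).astype(np.uint8)
    q=(proj(c,fins+ptr)-[x0,y0]+.5)*k
    print(f,'fintip',q[0],'ptr tip',q[7],'body',q[3:7].round().tolist())
W=load('w12');X=onz(W,420+203/2.8,190+525/2.8,.034);print('ptr',X@ex,X@ey,yp)
X=onz(W,420+118/2.8,190+88/2.8,.046);print('corner',X@ex, 'travel',.59136-X@ex)
X=onz(W,420+193/2.8,190+298/2.8,.046);print('vial edge travel',.6071-X@ex)
```

```text
fin tip y -0.20167340140186268 body y [np.float64(-0.2056130400284777), np.float64(-0.21565356130220514)]
s12 fintip [198.132  132.7793] ptr tip [195.7517 159.2534] body [[196.0, 176.0], [224.0, 150.0], [253.0, 157.0], [225.0, 184.0]]
d12 fintip [203.4373 138.4688] ptr tip [201.6471 156.4891] body [[191.0, 174.0], [229.0, 153.0], [247.0, 168.0], [208.0, 189.0]]
w12 fintip [223.0321 576.6488] ptr tip [192.3046 527.4786] body [[134.0, 551.0], [240.0, 550.0], [229.0, 597.0], [125.0, 597.0]]
ptr 0.5730012259643977 -0.20052015608277884 -0.20074359860956636
corner 0.5399285384815059 travel 0.05143146151849409
vial edge travel 0.051495541061357675
```

Run:
```python
from h import *
np.set_printoptions(precision=4,suppress=True)
c=load('w12')
cv2.imwrite('pics/w12b.png',cv2.resize(np.clip(c['pixels'][350:420,450:530]*1.4,0,255).astype(np.uint8),None,fx=8,fy=8,interpolation=cv2.INTER_NEAREST))
ex=np.array([np.cos(.2845),np.sin(.2845),0]);ey=np.array([-ex[1],ex[0],0])
P=lambda x,y,z:ex*x+ey*y+np.array([0,0,z])
L=[P(.571,-.2017,.0435),P(.58,-.2056,.034),P(.58,-.2056,.012),P(.571,-.2007,.034),P(.571,-.19,.034)]
print((proj(c,L)-[450,350]+.5)*8)
```

```text
[[397.1452 367.9415]
 [445.8054 292.3912]
 [254.2294  37.1444]
 [309.5741 226.4884]
 [342.6911  78.0367]]
```

View pics/w12b.png

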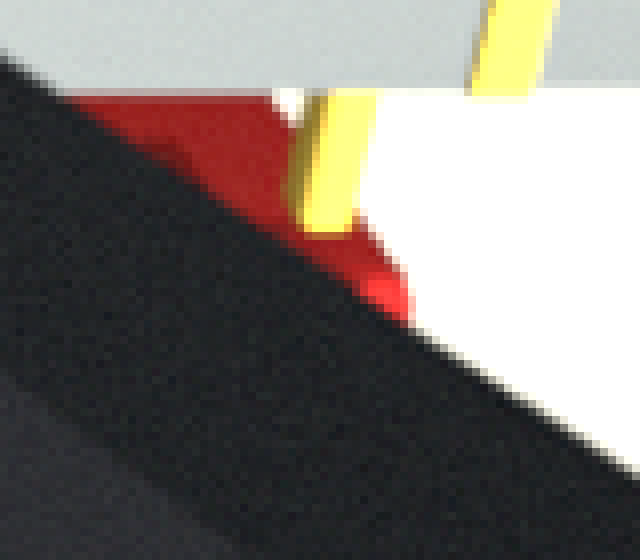

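The wrist view after pulling shows the pointer tip at about (491,379), just in front of the clip. Estimates of the remaining pull run from 0.1 to 1.7 mm, so take 0.8 mm and check again.

Emit:
{"name": "step_arm", "arguments": {"rows": [{"xyz": [0,-0.0008,0],"delta_rot": [0,0,0],"claw": 0},{"xyz": [0,-0.0008,0],"delta_rot": [0,0,0],"claw": 0},{"xyz": [0,-0.0008,0],"delta_rot": [0,0,0],"claw": 0}]}}

```text
t: 14.45
ee_pos: [0.4937, -0.012, 0.2075]
orientation: [1.883, 2.512, 0.003]
ft_force: [4.9, 4.6, 4.7]
width: 0.152
```

```bash
python3 go.py .5445 .0033 .205 16.3
python3 - <<'E'
from h import *
np.set_printoptions(precision=4,suppress=True)
c=snap('wrist','w13');a=snap('scene','s13');b=snap('side','d13')
A=np.clip(a['pixels'][170:240,220:320]*1.3,0,255).astype(np.uint8);B=np.clip(b['pixels'][180:250,240:340]*1.3,0,255).astype(np.uint8)
C=np.clip(c['pixels'][350:420,450:550]*1.3,0,255).astype(np.uint8)
k=lambda x,m:cv2.resize(x,(400,280),interpolation=m)
cv2.imwrite('pics/f13.png',np.vstack([np.hstack([k(A,2),k(B,2)]),np.hstack([k(C,0),k(np.clip(a['pixels'][195:230,265:315]*1.3,0,255).astype(np.uint8),0)])]))
E
```

```text
t 14.45 at [ 0.4937 -0.012   0.2075] jaw 16.290070763278127 F [4.9106 4.6287 4.7433] w 0.15241427161495327 j [-0.2545  0.1675  2.0586  0.0014  0.913  -0.5397]
xyz [0.0004 0.053  0.0026] rot [ 0.0027  0.0003 -0.0002]
```

View pics/f13.png

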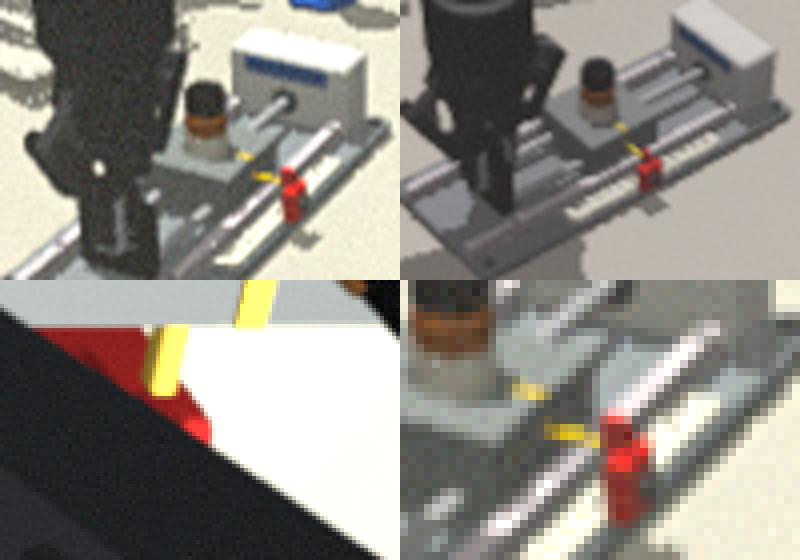

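View pics/s13.png

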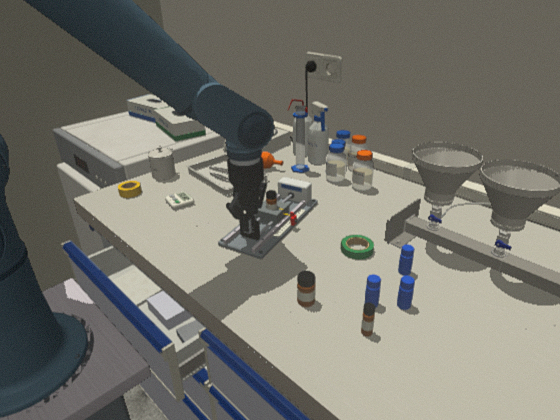

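The vial is upright and seated. The pointer's line runs into the fin's base in the scene view (pointer tip about (290,215), fin top about (291,211)), and the other objects haven't moved. Handing in while holding.

```bash
python3 -c "
from h import *
s=state();print(s['t'],s['width'],s['ft_force']);print(sign_off())"
```

```text
14.6 0.15043799632579286 [6.00863585 4.32568269 4.20034499]
the job is handed in; nothing more can be done
None
```

I stood the middle-sized amber vial in the shuttle's well and let go of it. Then I gripped the black handle, pulled the shuttle out about 52 mm to the red clip, and handed in at 14.6 s while still holding against the spring.

**Last checks that agreed**
- **Vial:** it stands upright, and its cap top measured about 83–86 mm above the worktop, where a seated vial should be 86 mm. The cap measured 24.2 mm across, which confirms it was the right vial.
- **Grip:** the handle is held with the jaws about 13 mm apart and the grip set to 60 N. The measured wrist force was about 8.5 N, and I saw no slip.
- **Other things:** the two other vials, the tape, the timer and the clip look unmoved in the last scene picture.

**Check that disagreed:** the measurements of how far to pull did not match exactly. Two gave 51.5 and 51.9 mm, and the closest wrist view, where a finger hid the clip's fin, suggested about 53 mm. I set it to about 52.2 mm, so the pointer should be in line to within about 1 mm, but I never saw the pointer and fin clearly together in one close view.

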